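Gauge a carving point's shank in the hole gauge

TASK

Gauge the carving point that waits in the single stand: pass its shank right down through the widest hole of the steel gauge, then the second widest, step down as far as it will go, and finish with it standing upright and fully home, let go, in the narrowest hole that its shank will pass. Go by feel, gently: never force it against the gauge or drop it in, and leave the two points in the rack and everything else on the bench where they are.

Things in the scene. Friction and masses are not known exactly. Their poses are not given: they have to be found in the camera images.
- gauge: rigid steel gauge 230 x 60 mm on two end legs, 44 mm free under it; its top is a stair of five 42 mm steps along its x, 70, 65, 60, 55, 50 mm above the bench, each with a round through hole: 19.5, 17, 14.5, 12, 9.5 mm, widest at -x. A shank has 1 mm of play in its tightest passing hole and is 1.5 mm too thick for the next. Origin: on the bench under its centre; z up; turned any way round
- hole0 (a point): centre of the mouth of the 19.5 mm gauge hole, on its step's top face, 70 mm above the bench (widest); axes as the gauge's
- hole1 (a point): centre of the mouth of the 17 mm gauge hole, on its step's top face, 65 mm above the bench (second widest); axes as the gauge's
- hole2 (a point): centre of the mouth of the 14.5 mm gauge hole, on its step's top face, 60 mm above the bench (third); axes as the gauge's
- hole3 (a point): centre of the mouth of the 12 mm gauge hole, on its step's top face, 55 mm above the bench (fourth); axes as the gauge's
- hole4 (a point): centre of the mouth of the 9.5 mm gauge hole, on its step's top face, 50 mm above the bench (narrowest, too narrow for all three points); axes as the gauge's
- stand: single wooden stand fixed to the bench, 50 x 50 x 45 mm, holding the one carving point to be gauged; origin under its centre
- stand_socket (a point): centre of the floor of the stand's 17.5 mm socket, 30 mm deep, floor 15 mm above the bench; the foot of the point to be gauged rests here
- rack: wooden two-place rack fixed to the bench, 125 x 50 x 45 mm, long along its x axis, holding the other two carving points; origin under its centre
- rack_socket0 (a point): centre of the floor of one 17.5 mm socket of the rack, 15 mm above the bench; 64 mm from the other
- rack_socket1 (a point): centre of the floor of one 17.5 mm socket of the rack, 15 mm above the bench; 64 mm from the other
- chisel_a: one of three steel carving points, 98 mm long, standing shank down. Shank round, foot chamfered: 11 mm thick and 33 mm long, 13.5 and 38, or 16 and 43 (which is which is not known; mostly hidden while it stands). Above it the head, round, 26 mm across, straight up to 84 mm above the foot, then a blunt 14 mm cone. Origin: centre of the foot (bottom end of the shank); z up to the point. 0.2 kg
- chisel_b: another of the three carving points, described as chisel_a, shank thickness and length not known
- chisel_c: another of the three carving points, described as chisel_a, shank thickness and length not known
- mallet: bystander: round wooden mason's mallet standing head down, head 92 mm across and 85 mm tall, 26 mm handle up to 185 mm; origin under its head
- brush: bystander: hand brush, 200 mm long, lying on the table
- offcut: bystander: polished stone offcut, 90 x 60 x 32 mm, origin under its centre
- tin: bystander: bare metal can, 72 mm across, 100 mm tall, origin under its centre
- collar: bystander: steel ring lying flat, 54 mm outside, 32 mm inside, 18 mm tall
- wedge: bystander: steel splitting wedge lying flat, 75 x 24 x 16 mm
- rubstone: bystander: grey rubbing stone, 110 x 45 x 25 mm, lying flat

How it is judged:
By the outcome, as a careful person would: the job done as asked, in the order asked, and still so for the second after the job is handed in, with the robot touching nothing.
It also fails if it takes over 72 s, if anything falls off the work surface, if the arm or the gripper's body presses on something with over 40 N, if the wrist force passes 120 N, or if a joint passes its speed limit or range.

ROBOT

A 7-joint arm with a two-finger parallel gripper is mounted at the origin on the work surface. World frame = base frame: x ahead of the robot, y to its left, z up, the work surface at z = 0. Lengths are in m, angles in rad, forces in N, time in s.
With the tool pointing down it reaches from about 0.4 to 0.85 m from the base axis. Payload 4.5 kg.
Tool frame: the origin (TCP) lies on the centre line of the jaws, within the pads' length; the fingertips stand 11 mm ahead of it and the grasp point (between the pads) lies 8 mm behind it; z points along the fingers, x is the direction in which the jaws open and shut, and the axes are right-handed (so a half turn about z gives the same grasp; the last joint's range is limited). The gripper opens to 88 mm and grips with 3 to 60 N. Pads are 18 mm wide; open, the fingers measure 123 mm over their backs; the gripper's body (75 mm by 187 mm) begins 45 mm behind the grasp point.
Start: joints at [1.267, 0.689, -0.195, 1.565, 0.157, 0.902, -0.215], TCP at [0.207, -0.59, 0.25] pointing down, gripper open.
Joint ranges: [-3.01, 3.01], [-0.46, 2.08], [-1.47, 1.51], [0.13, 2.56], [-1, 4.14], [0.04, 2.09], [-2.66, 2.66]. Speed limits (rad/s): [2.57, 2.57, 3.14, 3.14, 3.14, 3.14, 3.14].

INTERFACE

Orientations are given as a unit quaternion [x, y, z, w].
In Python, from plant import r, vision, order, nets gives the robot as it stands.
- The arm moves only by the tool send_rows, never from a script. Its argument "series" is a list of rows, each an object with "delta_pos": the shift along the tool's x, y, z in cm, a list of three; "turn": the turn about the tool's z in degrees; "jaw": the closure, from 0 (fully open) to 1 (shut). In form: [{"delta_pos": [x, y, z], "turn": turn, "jaw": jaw}, ...]. A call has 1 to 8 rows; each row is the pose to reach, as a shift and turn from the pose commanded when the call began, along the tool's axes at that moment; what a row does not reach only later rows make up. A row lasts 1/12 s, in which the tool goes at most 41.7 mm and 7.16 degrees, less where a joint would pass 70% of its speed; a pose out of reach is approached as far as the arm can. A call with a gripper value outside its range is refused whole. The fingers move at their own pace and stop on an object; "force" is the grip in N (left out, the last holds). Time passes only in rows, so rows that repeat a pose let the fingers close. It gives the time, the measured TCP pose, the force and the opening at its end, in the units of the state.
- r.get_state(): the state, without advancing time (a new reading comes with each control period).
- vision.snapshot(name): name is "scene" or "top" or "wrist"; returns the picture (480x640x3 uint8, blue, green, red); there is no depth.
- vision.camera_params(name): a dict with "intrinsics" (3x3 intrinsics, pixels), "extrinsics" (4x4, takes a point from world to camera coordinates). Camera axes: x right, y down, z forward; pixel columns grow to the right and rows downward; lengths in m; the calibration is good to about 2 mm. A picture is of the moment at which its call begins: read the wrist's pose just before it. camera_params takes no time and is no camera call; for the wrist camera it gives the pose at the moment of the call.
- order.finish_job(): hands the job in, once; it reports no verdict.
Trained networks look in the newest picture that a camera, given by its name, has taken for a name from the list of things; names that differ only in an ending like _2 or _b are one class to them, and where a whole thing is asked for, a point or a joint stands for the part that bears it (a point fixed in the world has none). Each returns a list of dicts, best first, with "score" (0 to 1); they miss things now and then, are a little off and sometimes report something else, mostly with a low value. They report only what shows in the picture. A call takes as long as a camera call.
- nets.boxes_of(camera, label): "location" ([row, column] as shares, 0 to 1, of the picture: columns of its width, rows of its height, amid what is visible of it).
- nets.trace(camera, label): "region" (480x640 bool, what is visible of it) and "location" ([row, column] as shares, 0 to 1, of the picture: columns of its width, rows of its height, amid what is visible of it).
The state is a dict: "clock": time; "q": joint angles; "qd": joint speeds; "joint_torque": joint torques, N m; "tool_pos": TCP position; "eef_rot": TCP orientation; "contact_force": force on the tool from outside, world axes, zero at the start; "moment": the same for the moment, N m; "opening": opening from 0.0 (shut) to 1.0 (fully open).
Only numpy, scipy, OpenCV 4.12 (cv2) and the standard library are available. Lean on these libraries where they do the work, as an engineer would, in place of code of your own. Each camera call takes 0.05 s, during which the arm holds its last target.

## Working session

There is one attempt and no reset: what is moved stays moved. The work goes in short steps, Python scripts to look and compute and a tool call to move; the robot and the scene stay as the last step left them, time stands still between calls to the robot, and variables do not carry over. Pictures are saved under pics/ and viewed, and the job is handed in when it is done.

Besides the shell and the picture viewer there is one more tool, called after "Emit:" by a JSON object that holds its "name" and its "arguments", one argument or row to a line. send_rows: Moves the arm, as the interface text tells. Its arguments: {"type":"object","properties":{"series":{"type":"array"},"force":{"type":"number"}},"required":["series"]}

```bash
ls; mkdir -p pics
python3 - <<'E'
from plant import r, vision, order, nets
import cv2,numpy as np
print(r.get_state())
for n in ("scene","top","wrist"):
    im=vision.snapshot(n); cv2.imwrite(f"pics/{n}0.png",im)
    p=vision.camera_params(n); print(n,np.round(p["intrinsics"],1).tolist(),np.round(p["extrinsics"],4).tolist())
E
```

```text
pics
{'clock': 0.0, 'q': array([ 1.26678587,  0.68997817, -0.1944908 ,  1.56633264,  0.1573089 ,
        0.90251594, -0.21510588]), 'qd': array([ 7.86967962e-04, -4.19868906e-06, -7.85709938e-04, -6.67495191e-04,
        1.93095191e-03, -6.11853333e-04, -1.79240651e-03]), 'joint_torque': array([ 1.88676368e-04, -5.27568519e+01, -1.26710437e+00, -1.53432673e+01,
       -5.26467303e-02,  6.40084036e-03,  1.59593210e-04]), 'tool_pos': array([ 0.20687531, -0.58912009,  0.24891611]), 'eef_rot': array([ 8.15929548e-01, -5.78150607e-01, -7.94794044e-04, -4.66353523e-04]), 'contact_force': array([-0.75845624, -0.60336166, -0.89940594]), 'moment': array([-0.00403791,  0.04737855,  0.02725805]), 'opening': 1.0012502434251616}
scene [[488.2, 0.0, 320.9], [0.0, 488.2, 244.6], [0.0, 0.0, 1.0]] [[0.683, 0.7303, 0.0122, -0.3928], [0.4968, -0.4523, -0.7407, -0.2154], [-0.5354, 0.512, -0.6717, 1.3366], [0.0, 0.0, 0.0, 1.0]]
top [[487.4, 0.0, 323.1], [0.0, 487.4, 242.1], [0.0, 0.0, 1.0]] [[-0.0052, -1.0, -0.006, 0.0324], [-0.9929, 0.0058, -0.1188, 0.5655], [0.1188, 0.0053, -0.9929, 1.1471], [0.0, 0.0, 0.0, 1.0]]
wrist [[424.2, 0.0, 315.2], [0.0, 424.2, 242.8], [0.0, 0.0, 1.0]] [[0.3312, -0.9436, -0.0004, -0.6231], [-0.8958, -0.3146, 0.3141, -0.0429], [-0.2965, -0.1037, -0.9494, 0.3918], [0.0, 0.0, 0.0, 1.0]]
```

View pics/scene0.png

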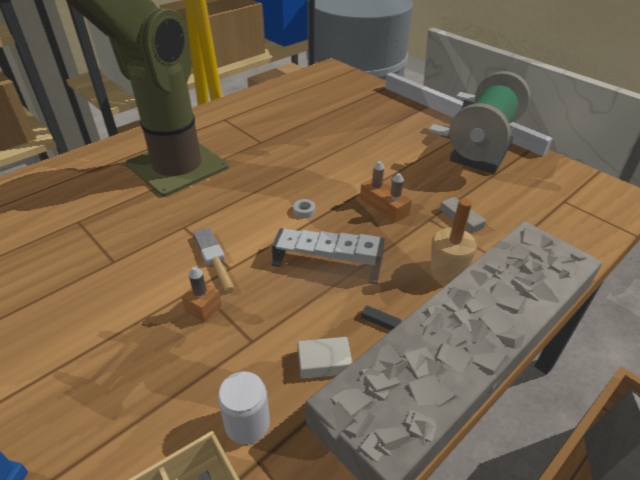

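View pics/top0.png

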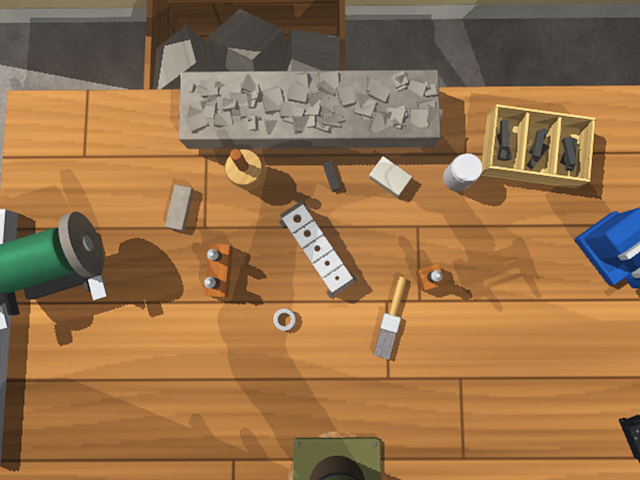

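View pics/wrist0.png

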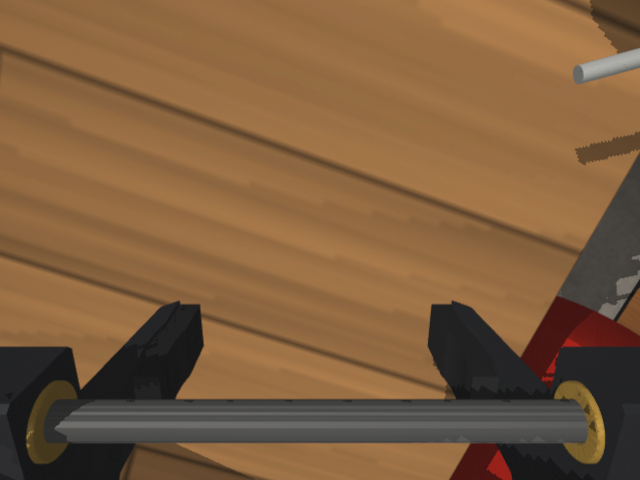

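```bash
cat > h.py <<'E'
from plant import r, vision, order, nets
import cv2,numpy as np
def P(n):
    p=vision.camera_params(n); return np.array(p["intrinsics"]),np.array(p["extrinsics"])
def ray(n,uv):
    K,T=P(n); d=np.linalg.inv(K)@[uv[0],uv[1],1]; R=T[:3,:3]; return -R.T@T[:3,3], R.T@d
def atz(n,uv,z):
    c,d=ray(n,uv); return c+d*(z-c[2])/d[2]
def proj(n,X):
    K,T=P(n); q=K@(T[:3,:3]@np.array(X)+T[:3,3]); return q[:2]/q[2]
E
python3 - <<'E'
from h import *
zs=dict(hole0=.07,hole1=.065,hole2=.06,hole3=.055,hole4=.05)
for n in ("top","scene"):
    for l in ["hole0","hole1","hole2","hole3","hole4"]:
        o=nets.boxes_of(n,l)
        print(n,l,[(round(d["score"],2),np.round(np.array(d["location"])[::-1]*[640,480],1).tolist(),np.round(atz(n,np.array(d["location"])[::-1]*[640,480],zs[l]),4).tolist()) for d in o[:4]])
    for l,z in [("chisel_a",.065),("stand",.03),("mallet",.1),("brush",.015),("collar",.018)]:
        o=nets.boxes_of(n,l)
        print(n,l,[(round(d["score"],2),np.round(np.array(d["location"])[::-1]*[640,480],1).tolist(),np.round(atz(n,np.array(d["location"])[::-1]*[640,480],z),4).tolist()) for d in o[:4]])
im=cv2.imread("pics/top0.png")
a=cv2.resize(im[190:310,270:370],None,fx=5,fy=5,interpolation=cv2.INTER_CUBIC)
b=cv2.resize(im[240:320,400:470],None,fx=4,fy=6,interpolation=cv2.INTER_CUBIC)
cv2.imwrite("pics/z0.png",a); 
s=cv2.imread("pics/scene0.png")
cv2.imwrite("pics/z1.png",np.hstack([cv2.resize(s[220:290,260:395],None,fx=3,fy=6),cv2.resize(s[250:330,170:240],(300,420))]))
E
```

```text
top hole0 [(0.64, [316.4, 245.8], [0.5526, 0.0448, 0.07])]
top hole1 [(0.64, [316.4, 245.8], [0.5532, 0.0449, 0.065])]
top hole2 [(0.64, [316.4, 245.8], [0.5537, 0.045, 0.06])]
top hole3 [(0.64, [316.4, 245.8], [0.5543, 0.0451, 0.055])]
top hole4 [(0.64, [316.4, 245.8], [0.5548, 0.0452, 0.05])]
top chisel_a [(0.58, [213.4, 282.4], [0.4685, 0.2862, 0.065]), (0.43, [432.6, 274.8], [0.4834, -0.2263, 0.065])]
top stand [(0.93, [425.1, 277.7], [0.4784, -0.2158, 0.03])]
top mallet [(0.89, [245.3, 170.2], [0.7274, 0.2092, 0.1]), (0.47, [433.9, 275.5], [0.48, -0.2217, 0.1]), (0.44, [390.2, 324.8], [0.3703, -0.1204, 0.1]), (0.27, [321.3, 251.6], [0.5358, 0.0331, 0.1])]
top brush [(0.75, [392.0, 325.5], [0.3644, -0.1357, 0.015]), (0.43, [242.5, 169.4], [0.7528, 0.2306, 0.015])]
top collar [(0.82, [281.2, 315.8], [0.389, 0.1313, 0.018]), (0.55, [318.8, 247.5], [0.5542, 0.04, 0.018])]
scene hole0 [(0.93, [332.4, 246.7], [0.5751, 0.0311, 0.07])]
scene hole1 [(0.93, [332.4, 246.7], [0.5713, 0.035, 0.065])]
scene hole2 [(0.93, [332.4, 246.7], [0.5674, 0.0389, 0.06])]
scene hole3 [(0.93, [332.4, 246.7], [0.5636, 0.0429, 0.055])]
scene hole4 [(0.93, [332.4, 246.7], [0.5598, 0.0468, 0.05])]
scene chisel_a [(0.83, [377.7, 178.5], [0.4688, 0.2881, 0.065]), (0.73, [196.5, 279.9], [0.464, -0.2219, 0.065]), (0.65, [396.7, 186.7], [0.5222, 0.2961, 0.065])]
scene stand [(0.67, [205.5, 303.5], [0.4966, -0.229, 0.03]), (0.38, [374.7, 174.8], [0.4202, 0.3352, 0.03])]
scene mallet [(0.6, [452.9, 249.1], [0.7614, 0.1768, 0.1])]
scene brush [(0.92, [215.4, 253.4], [0.3775, -0.1285, 0.015])]
scene collar [(0.7, [304.3, 206.1], [0.3849, 0.1228, 0.018])]
```

View pics/z0.png

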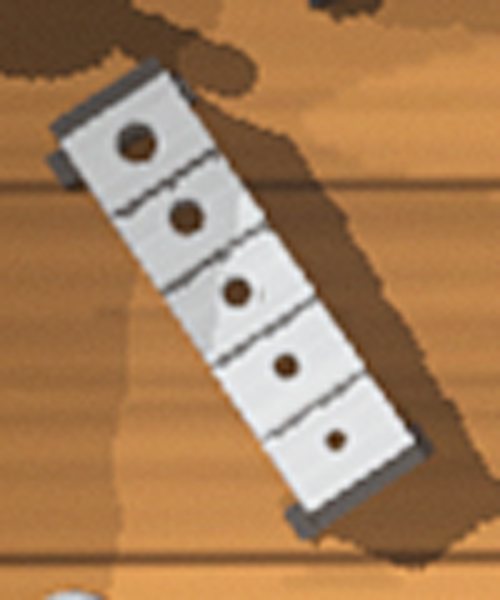

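View pics/z1.png

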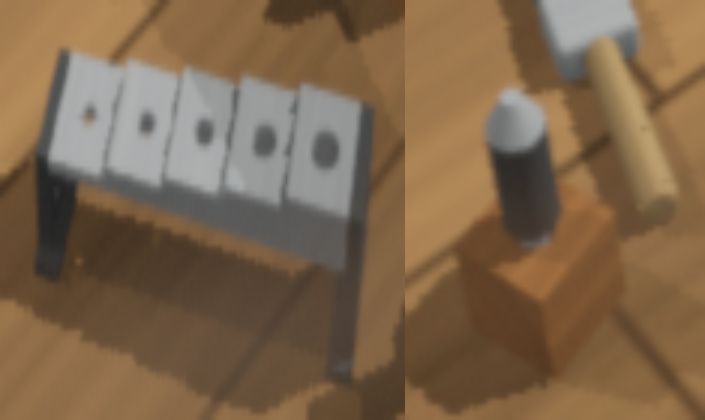

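```bash
cat > gfit.py <<'E'
from h import *
from scipy.optimize import least_squares
def blob(im,uv,rad,thr=None):
    g=cv2.cvtColor(im,cv2.COLOR_BGR2GRAY).astype(float)
    u,v=uv; x0=int(round(u))-rad; y0=int(round(v))-rad
    p=g[y0:y0+2*rad+1,x0:x0+2*rad+1]
    hi=np.percentile(p,85); lo=p.min(); w=np.clip((hi-p)/(hi-lo)-0.25,0,None)
    Y,X=np.mgrid[0:p.shape[0],0:p.shape[1]]
    return np.array([(w*X).sum()/w.sum()+x0,(w*Y).sum()/w.sum()+y0])
def model(p):
    x,y,t=p; return [np.array([x+np.cos(t)*42e-3*(k-2),y+np.sin(t)*42e-3*(k-2),.07-.005*k]) for k in range(5)]
def fit(obs): # list of (Kc,T,5x2)
    def f(p):
        o=[]
        for K,T,uv in obs:
            for X,q in zip(model(p),uv):
                if q is None: continue
                c=K@(T[:3,:3]@X+T[:3,3]); o+=list(c[:2]/c[2]-q)
        return o
    s=least_squares(f,[.56,.04,np.radians(-145)]); return s.x,np.array(s.fun)
E
python3 - <<'E'
from gfit import *
top=cv2.imread("pics/top0.png"); sc=cv2.imread("pics/scene0.png")
ut=[(x/5+270-.4,y/5+190-.4) for x,y in [(137,142),(187,217),(237,292),(286,365),(336,440)]]
us=[(x/3+260,y/6+220) for x,y in [(326,150),(265,141),(204,132),(147,124),(90,115)]]
bt=[blob(top,q,5-(k>2)) for k,q in enumerate(ut)]; bs=[blob(sc,q,4) for q in us]
print(np.round(bt,1).tolist(),np.round(ut,1).tolist());print(np.round(bs,1).tolist(),np.round(us,1).tolist())
for o in ([(*P("top"),bt)],[(*P("scene"),bs)],[(*P("top"),bt),(*P("scene"),bs)]):
    p,e=fit(o); print(np.round(p[:2],4),np.degrees(p[2]),np.round(e,1).tolist())
print(np.round(model(p),4))
# chisel tip: scene ~ (z1) tip pixel ; top
for n in ("top","scene"):
    im=vision.snapshot(n)
    for d in nets.trace(n,"chisel_a"):
        ys,xs=np.nonzero(d["region"]); print(n,round(d["score"],2),xs.min(),xs.max(),ys.min(),ys.max(),xs.mean(),ys.mean())
print(proj("top",[.478,-.222,.113]),proj("scene",[.478,-.222,.113]))
E
```

```text
[[296.8, 218.2], [306.8, 233.0], [316.8, 247.9], [326.8, 262.8], [336.7, 277.6]] [[297.0, 218.0], [307.0, 233.0], [317.0, 248.0], [326.8, 262.6], [336.8, 277.6]]
[[368.4, 244.6], [347.9, 243.1], [327.9, 241.6], [308.6, 240.1], [289.5, 238.5]] [[368.7, 245.0], [348.3, 243.5], [328.0, 242.0], [309.0, 240.7], [290.0, 239.2]]
[0.5487 0.0441] -146.24730893685307 [0.0, -0.0, 0.0, 0.1, -0.0, -0.0, -0.0, -0.0, 0.0, 0.0]
[0.5498 0.0433] -146.4053876276477 [-0.4, -0.0, -0.1, -0.1, 0.2, 0.0, 0.1, -0.0, 0.2, 0.2]
[0.5491 0.0438] -146.31359420828673 [0.2, -0.2, 0.1, -0.1, 0.1, -0.2, 0.0, -0.2, 0.1, -0.1, -0.4, -0.3, -0.1, -0.3, 0.1, -0.3, 0.1, -0.3, 0.1, -0.1]
[[ 0.619   0.0904  0.07  ]
 [ 0.5841  0.0671  0.065 ]
 [ 0.5491  0.0438  0.06  ]
 [ 0.5142  0.0205  0.055 ]
 [ 0.4792 -0.0028  0.05  ]]
top 0.72 428 441 272 282 434.67692307692306 276.81538461538463
top 0.56 206 219 278 287 212.2436974789916 282.70588235294116
top 0.56 208 222 249 261 214.71917808219177 255.18493150684932
scene 0.71 390 402 174 200 396.119341563786 186.62139917695472
scene 0.6 188 205 267 296 196.65473145780052 281.5703324808184
scene 0.58 372 383 162 187 377.3 174.80833333333334
[435.36615486 276.11089443] [196.47008013 265.81759503]
```

```bash
cat >> h.py <<'E'
from scipy.spatial.transform import Rotation as Ro
def cmd(target_xyz,ang=None):
    "needed delta_pos(cm) in tool axes & turn to bring TCP to target with tool x at world angle ang"
    s=r.get_state(); R=Ro.from_quat(s["eef_rot"]).as_matrix()
    d=R.T@(np.array(target_xyz)-s["tool_pos"])*100
    a=np.degrees(np.arctan2(R[1,0],R[0,0]))
    return np.round(d,3), None if ang is None else round(a-ang,2), np.round(R[:,2],4)
E
python3 - <<'E'
from h import *
s=r.get_state(); R=Ro.from_quat(s["eef_rot"]).as_matrix()
K,T=P("wrist"); c=-T[:3,:3].T@T[:3,3]
print("cam in tool",R.T@(c-s["tool_pos"])," cam axes in tool rows",np.round(T[:3,:3]@R,4).tolist())
for z in (0,.05,.1,.15,.2): print(z,proj("wrist",s["tool_pos"]+R@[0,0,z]))
print(cmd([.478,-.222,.25],-56.3))
E
```

```text
cam in tool [-0.00140452 -0.08221029 -0.13604732]  cam axes in tool rows [[1.0, 0.0003, -0.0009], [-0.0006, 0.9494, -0.314], [0.0008, 0.314, 0.9494]]
0 [318.79870634 339.54516905]
0.05 [317.86584342 283.97664754]
0.1 [317.28735934 249.51766757]
0.15 [316.89355351 226.05955045]
0.2 [316.60816279 209.05947462]
(array([-2.5712e+01, -3.7738e+01, -2.7000e-02]), np.float64(-14.34), array([ 0.e+00, -1.e-04, -1.e+00]))
```

Emit:
{"name": "send_rows", "arguments": {
  "series": [
    {"delta_pos": [-25.7, -37.7, 0], "turn": -14.3, "jaw": 0},
    {"delta_pos": [-25.7, -37.7, 0], "turn": -14.3, "jaw": 0},
    {"delta_pos": [-25.7, -37.7, 0], "turn": -14.3, "jaw": 0},
    {"delta_pos": [-25.7, -37.7, 0], "turn": -14.3, "jaw": 0},
    {"delta_pos": [-25.7, -37.7, 0], "turn": -14.3, "jaw": 0},
    {"delta_pos": [-25.7, -37.7, 0], "turn": -14.3, "jaw": 0},
    {"delta_pos": [-25.7, -37.7, 0], "turn": -14.3, "jaw": 0},
    {"delta_pos": [-25.7, -37.7, 0], "turn": -14.3, "jaw": 0}
  ]
}}

```text
clock: 2.02
tool_pos: [0.4057, -0.3196, 0.25]
eef_rot: [0.881, -0.472, 0.0, 0.0]
contact_force: [0.0, 0.6, 0.1]
opening: 0.998
```

Run:
```python
from h import *
print(r.get_state()["clock"],cmd([.478,-.222,.22],-56.3))
```

```text
2.0167 (array([ -4.129, -11.424,   2.998]), np.float64(-0.06), array([ 5.e-04, -4.e-04, -1.e+00]))
```

Emit:
{"name": "send_rows", "arguments": {
  "series": [
    {"delta_pos": [-4.1, -11.4, 3], "turn": 0, "jaw": 0},
    {"delta_pos": [-4.1, -11.4, 3], "turn": 0, "jaw": 0},
    {"delta_pos": [-4.1, -11.4, 3], "turn": 0, "jaw": 0},
    {"delta_pos": [-4.1, -11.4, 3], "turn": 0, "jaw": 0},
    {"delta_pos": [-4.1, -11.4, 3], "turn": 0, "jaw": 0},
    {"delta_pos": [-4.1, -11.4, 3], "turn": 0, "jaw": 0}
  ]
}}

```text
clock: 2.52
tool_pos: [0.4766, -0.2244, 0.2197]
eef_rot: [0.882, -0.472, -0.0, 0.0]
contact_force: [-0.1, 0.2, 0.4]
opening: 1.003
```

Run:
```python
from h import *
print(cmd([.478,-.222,.22],-56.3),r.get_state()["qd"].round(3))
im=vision.snapshot("wrist"); cv2.imwrite("pics/w1.png",im)
print(np.round(P("wrist")[1],5).tolist())
print(proj("wrist",[.478,-.222,.113]),proj("wrist",[.478,-.222,.058]))
```

```text
(array([-0.127, -0.247, -0.03 ]), np.float64(-0.04), array([-7.e-04, -7.e-04, -1.e+00])) [ 0.037 -0.01   0.021  0.004 -0.001  0.    -0.001]
[[0.55229, -0.83365, 0.0017, -0.45009], [-0.79142, -0.52367, 0.31531, 0.22512], [-0.26197, -0.17549, -0.94899, 0.44894], [0.0, 0.0, 0.0, 1.0]]
[313.8562603  240.70305075] [313.96279209 217.15506074]
```

View pics/w1.png

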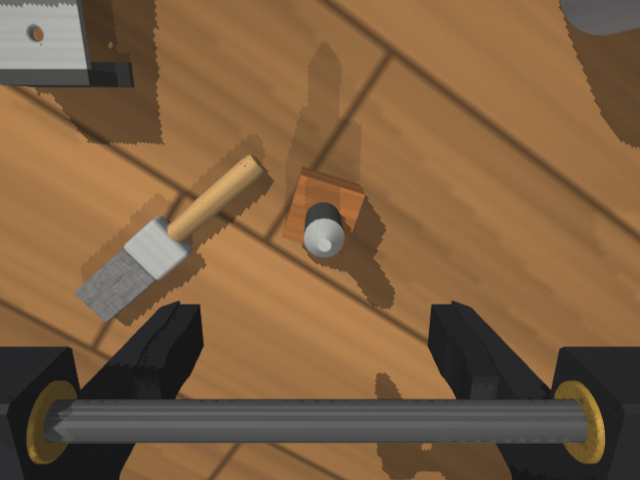

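Run:
```python
from h import *
im=cv2.imread("pics/w1.png"); cv2.imwrite("pics/w1z.png",cv2.resize(im[160:270,270:380],None,fx=5,fy=5,interpolation=cv2.INTER_CUBIC))
print(atz("wrist",(324,244),.113))
```

```text
[ 0.47963274 -0.22826245  0.113     ]
```

View pics/w1z.png

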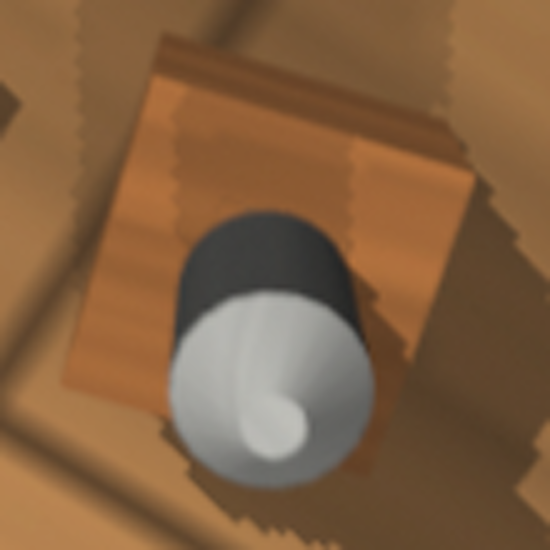

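Run:
```python
from h import *
p=atz("wrist",(323.9,237.4),.099); print(p, atz("wrist",(324.6,244.9),.113))
c,_=ray("wrist",(320,240)); 
for L in (33,38,43):
    z=.015+L/1000
    pts=np.array([proj("wrist",[p[0]+.013*np.cos(a),p[1]+.013*np.sin(a),z]) for a in np.linspace(0,6.28,90)])
    print(L,pts.min(0),pts.max(0))
pts=np.array([proj("wrist",[p[0]+.013*np.cos(a),p[1]+.013*np.sin(a),.099]) for a in np.linspace(0,6.28,90)]);print(pts.min(0),pts.max(0))
# tops
for n in("top","scene"): print(n,proj(n,[p[0],p[1],.113]),proj(n,[p[0],p[1],.085]))
im=cv2.imread("pics/top0.png");im2=cv2.imread("pics/scene0.png")
cv2.imwrite("pics/z3.png",np.hstack([cv2.resize(im[260:300,415:455],None,fx=10,fy=10,interpolation=cv2.INTER_CUBIC),cv2.resize(im2[260:310,180:220],(320,400),interpolation=cv2.INTER_CUBIC)]))
for L in (33,38,43):
    print(L,proj("scene",[p[0],p[1],.015+L/1000])+0)
print(proj("scene",[p[0],p[1],.045]))
```

```text
[ 0.4795368  -0.22860945  0.099     ] [ 0.47935672 -0.22888467  0.113     ]
33 [305.12692583 199.75714745] [339.80976752 233.3543277 ]
38 [304.98505299 201.25946134] [340.19347604 235.32034682]
43 [304.83881181 202.8086277 ] [340.58899058 237.3460716 ]
[303.44524724 217.60136854] [344.35749944 256.60752669]
top [438.30072283 275.40722221] [435.50955933 276.02809186]
scene [193.80091242 267.98413453] [196.25477289 278.67743213]
33 [199.34523472 292.14487599]
38 [198.93728634 290.36714107]
43 [198.52637185 288.57648062]
[199.58859335 293.20537078]
```

View pics/z3.png

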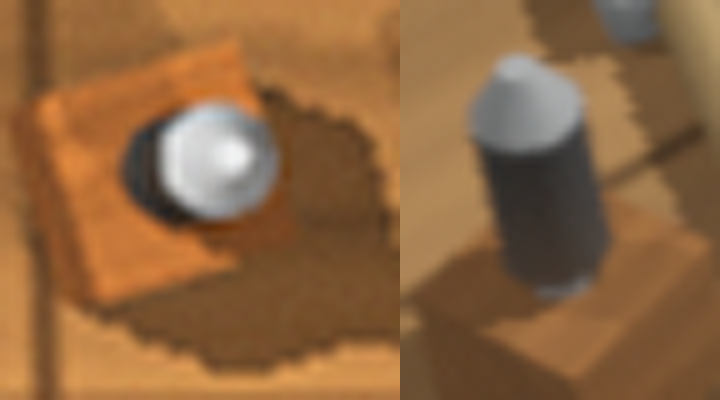

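Run:
```python
from h import *
print(cmd([.4795,-.2287,.077],-56.3),r.get_state()["tool_pos"])
```

```text
(array([ 0.443, -0.111, 14.287]), np.float64(-0.16), array([-5.0e-04, -1.2e-03, -1.0e+00])) [ 0.47619819 -0.22544588  0.21986897]
```

Emit:
{"name": "send_rows", "arguments": {
  "series": [
    {"delta_pos": [0.44, -0.11, 6], "turn": 0, "jaw": 0},
    {"delta_pos": [0.44, -0.11, 6], "turn": 0, "jaw": 0},
    {"delta_pos": [0.44, -0.11, 6], "turn": 0, "jaw": 0},
    {"delta_pos": [0.44, -0.11, 6], "turn": 0, "jaw": 0}
  ]
}}

```text
clock: 2.9
tool_pos: [0.4791, -0.2286, 0.1596]
eef_rot: [0.881, -0.473, -0.001, 0.001]
contact_force: [0.4, -0.3, 0.9]
opening: 1.0
```

Run:
```python
from h import *
for i in range(3):
    s=r.get_state(); print(s["clock"],s["tool_pos"],s["contact_force"].round(2),s["qd"][:3].round(3)); im=vision.snapshot("wrist")
cv2.imwrite("pics/w2.png",im)
print(cmd([.4795,-.2287,.077],-56.3))
```

```text
2.9 [ 0.47907479 -0.22855347  0.15960524] [ 0.44 -0.25  0.86] [-0.005 -0.037 -0.015]
2.95 [ 0.47999215 -0.22844413  0.16050917] [ 0.35 -0.09  0.88] [-0.007 -0.022 -0.01 ]
3.0 [ 0.48059304 -0.22828126  0.16102291] [0.21 0.01 0.21] [-0.007 -0.01  -0.005]
(array([-0.041,  0.16 ,  8.421]), np.float64(-0.13), array([ 0.0025, -0.0012, -1.    ]))
```

View pics/w2.png

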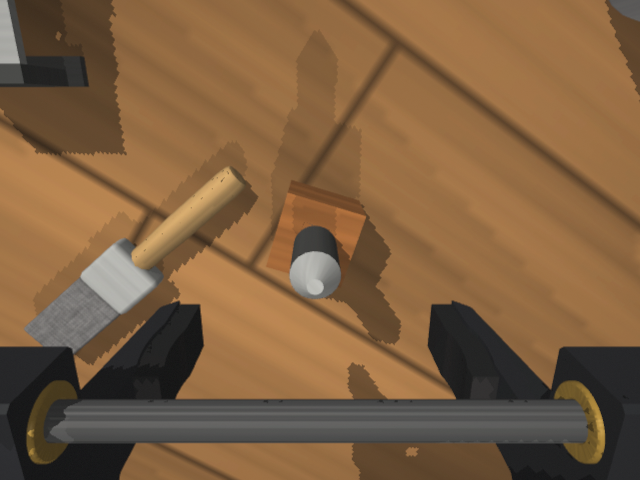

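Run:
```python
from h import *
im=cv2.imread("pics/w2.png"); 
hsv=cv2.cvtColor(im,cv2.COLOR_BGR2HSV); m=((hsv[...,1]<45)&(hsv[...,2]>110)).astype(np.uint8); 
n,l,st,c=cv2.connectedComponentsWithStats(m[220:320,260:370])
i=1+st[1:,4].argmax(); x,y,w,h,a=st[i]; u=(260+x+(w-1)/2,220+y+(h-1)/2); print(u,w,h,a)
print(atz("wrist",u,.099),r.get_state()["tool_pos"])
```

```text
(np.float64(314.0), np.float64(274.0)) 49 47 1639
[ 0.48036509 -0.22645098  0.099     ] [ 0.48084849 -0.22805931  0.16121166]
```

Emit:
{"name": "send_rows", "arguments": {
  "series": [
    {"delta_pos": [-0.05, 0.08, 2.5], "turn": 0, "jaw": 0},
    {"delta_pos": [-0.05, 0.08, 5], "turn": 0, "jaw": 0},
    {"delta_pos": [-0.05, 0.08, 7], "turn": 0, "jaw": 0},
    {"delta_pos": [-0.05, 0.08, 8.2], "turn": 0, "jaw": 0},
    {"delta_pos": [-0.05, 0.08, 8.2], "turn": 0, "jaw": 0},
    {"delta_pos": [-0.05, 0.08, 8.2], "turn": 0, "jaw": 0}
  ]
}}

```text
clock: 3.55
tool_pos: [0.4798, -0.2274, 0.0785]
eef_rot: [0.881, -0.472, 0.001, 0.0]
contact_force: [-0.3, -0.8, 0.2]
opening: 1.001
```

Run:
```python
from h import *
for i in range(2):
    s=r.get_state(); print(s["clock"],s["tool_pos"],s["contact_force"].round(2),s["qd"][:3].round(3)); im=vision.snapshot("wrist")
cv2.imwrite("pics/w3.png",im)
print(cmd([.4795,-.2287,.077],-56.3))
```

```text
3.55 [ 0.47982661 -0.22737604  0.07848589] [-0.31 -0.85  0.19] [ 0.002 -0.022 -0.005]
3.6 [ 0.48020006 -0.22746645  0.0789944 ] [0.14 0.22 0.46] [-0.    -0.012 -0.002]
(array([0.048, 0.137, 0.219]), np.float64(-0.06), array([ 0.0026, -0.001 , -1.    ]))
```

View pics/w3.png

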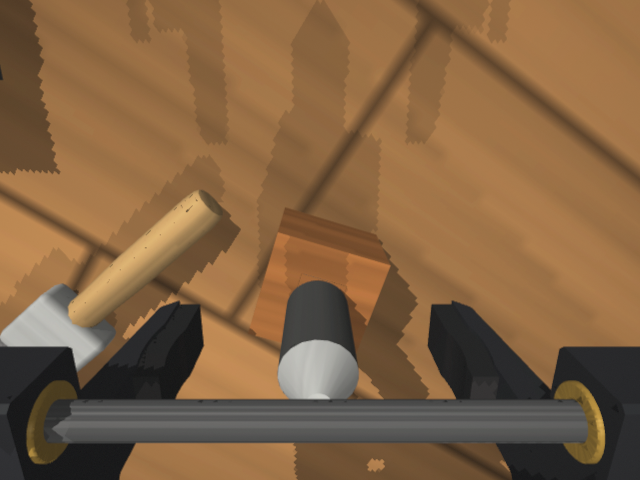

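Run:
```python
from h import *
for p in ([.4795,-.2287],[.4800,-.2275],[.4804,-.2265]):
    pts=np.array([proj("wrist",[p[0]+.013*np.cos(a),p[1]+.013*np.sin(a),.099]) for a in np.linspace(0,6.28,90)]);o=[pts.min(0),pts.max(0)]
    for L in(33,38,43):
        q=np.array([proj("wrist",[p[0]+.013*np.cos(a),p[1]+.013*np.sin(a),.015+L/1000]) for a in np.linspace(0,6.28,90)]);o.append(q.min(0))
    print(p,np.round(o,1).tolist())
im=cv2.imread("pics/w3.png"); cv2.imwrite("pics/w3z.png",cv2.resize(im[270:410,250:390],None,fx=4,fy=4,interpolation=cv2.INTER_CUBIC))
```

```text
[0.4795, -0.2287] [[280.3, 341.2], [361.0, 409.9], [289.1, 277.6], [288.4, 282.3], [287.7, 287.2]]
[0.48, -0.2275] [[278.0, 338.2], [358.8, 407.3], [287.4, 275.2], [286.7, 279.9], [285.9, 284.8]]
[0.4804, -0.2265] [[276.0, 335.7], [357.0, 405.0], [285.9, 273.3], [285.2, 277.9], [284.4, 282.7]]
```

View pics/w3z.png

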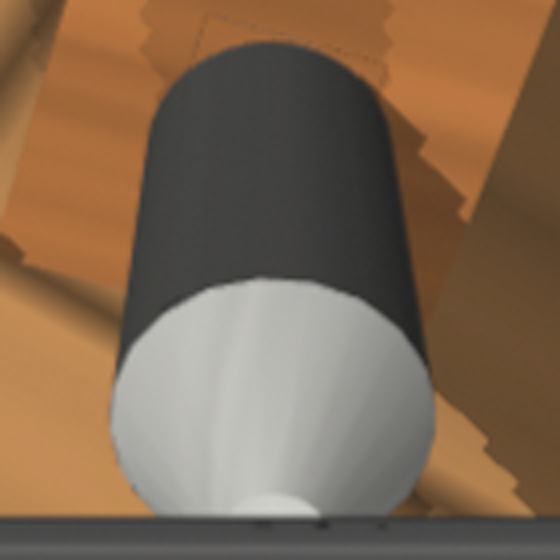

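Emit:
{"name": "send_rows", "arguments": {
  "force": 20,
  "series": [
    {"delta_pos": [0, 0, 0], "turn": 0, "jaw": 1},
    {"delta_pos": [0, 0, 0], "turn": 0, "jaw": 1},
    {"delta_pos": [0, 0, 0], "turn": 0, "jaw": 1},
    {"delta_pos": [0, 0, 0], "turn": 0, "jaw": 1},
    {"delta_pos": [0, 0, 0], "turn": 0, "jaw": 1},
    {"delta_pos": [0, 0, 0], "turn": 0, "jaw": 1}
  ]
}}

```text
clock: 4.15
tool_pos: [0.4794, -0.2271, 0.0778]
eef_rot: [0.882, -0.472, 0.0, 0.0]
contact_force: [-0.8, -0.4, 0.1]
opening: 0.571
```

Run:
```python
from h import *
for i in range(2):
    s=r.get_state(); print(s["clock"],s["tool_pos"],s["contact_force"].round(2),s["moment"].round(3),s["opening"],s["qd"][:3].round(3)); im=vision.snapshot("wrist")
```

```text
4.15 [ 0.47941982 -0.22706639  0.07782179] [-0.84 -0.39  0.14] [ 0.015 -0.025  0.029] 0.5708491122372538 [-0.001  0.002 -0.001]
4.2 [ 0.47936456 -0.22703715  0.07773751] [-0.9  -0.47 -0.06] [-0.038 -0.034  0.012] 0.519931520226116 [0.    0.004 0.001]
```

Emit:
{"name": "send_rows", "arguments": {
  "series": [
    {"delta_pos": [0, 0, 0], "turn": 0, "jaw": 1},
    {"delta_pos": [0, 0, 0], "turn": 0, "jaw": 1},
    {"delta_pos": [0, 0, 0], "turn": 0, "jaw": 1},
    {"delta_pos": [0, 0, 0], "turn": 0, "jaw": 1},
    {"delta_pos": [0, 0, 0], "turn": 0, "jaw": 1}
  ]
}}

```text
clock: 4.67
tool_pos: [0.4794, -0.2271, 0.0777]
eef_rot: [0.882, -0.472, 0.0, 0.0]
contact_force: [-0.3, -0.7, -0.3]
opening: 0.293
```

Run:
```python
from h import *
for i in range(1):
    s=r.get_state(); print(s["clock"],s["tool_pos"],s["contact_force"].round(2),s["moment"].round(3),s["opening"],s["qd"][:3].round(3)); im=vision.snapshot("wrist")
cv2.imwrite("pics/w4.png",im)
```

```text
4.6667 [ 0.47942416 -0.22713663  0.07769168] [-0.26 -0.73 -0.32] [-0.057 -0.103  0.016] 0.29265418377246016 [ 0.001 -0.    -0.002]
```

View pics/w4.png

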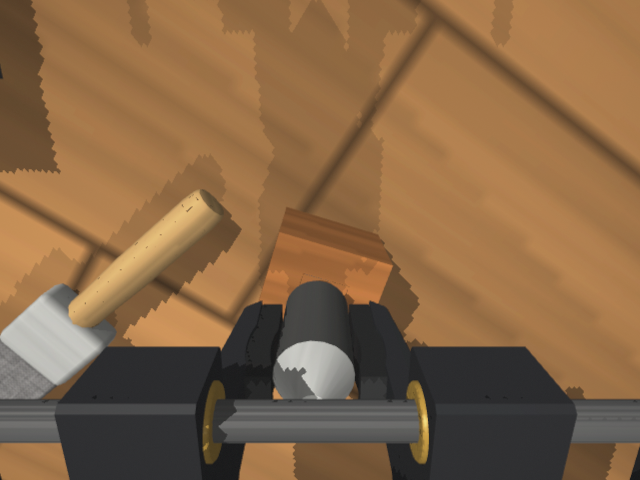

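Emit:
{"name": "send_rows", "arguments": {
  "series": [
    {"delta_pos": [0, 0, -0.8], "turn": 0, "jaw": 1},
    {"delta_pos": [0, 0, -2], "turn": 0, "jaw": 1},
    {"delta_pos": [0, 0, -4], "turn": 0, "jaw": 1},
    {"delta_pos": [0, 0, -6.5], "turn": 0, "jaw": 1},
    {"delta_pos": [0, 0, -8.5], "turn": 0, "jaw": 1},
    {"delta_pos": [0, 0, -9.5], "turn": 0, "jaw": 1},
    {"delta_pos": [0, 0, -9.5], "turn": 0, "jaw": 1},
    {"delta_pos": [0, 0, -9.5], "turn": 0, "jaw": 1}
  ]
}}

```text
clock: 5.38
tool_pos: [0.4791, -0.227, 0.1727]
eef_rot: [0.882, -0.472, 0.0, 0.0]
contact_force: [-0.6, 0.2, -2.6]
opening: 0.292
```

Run:
```python
from h import *
for i in range(1):
    s=r.get_state(); print(s["clock"],s["tool_pos"],s["contact_force"].round(2),s["moment"].round(3),s["opening"],s["qd"][:3].round(3)); im=vision.snapshot("wrist")
cv2.imwrite("pics/w5.png",im); cv2.imwrite("pics/w5z.png",cv2.resize(im[250:420,210:430],None,fx=3,fy=3,interpolation=cv2.INTER_CUBIC))
im=vision.snapshot("scene");cv2.imwrite("pics/s5.png",im)
print(cmd([.619,.0904,.165],-56.3))
```

```text
5.3833 [ 0.47912752 -0.22704598  0.17274581] [-0.61  0.17 -2.61] [-0.032 -0.034  0.018] 0.29211131992716344 [-0.004  0.028  0.006]
(array([-18.604, -29.276,   0.653]), np.float64(-0.04), array([-2.3e-03,  8.0e-04, -1.0e+00]))
```

View pics/w5z.png

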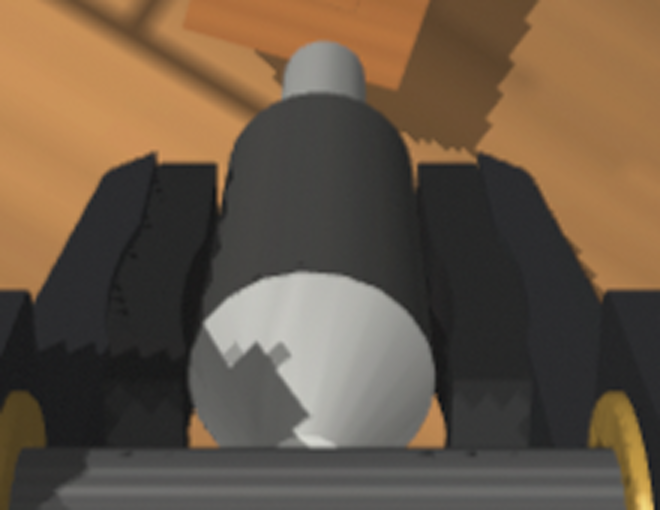

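View pics/s5.png

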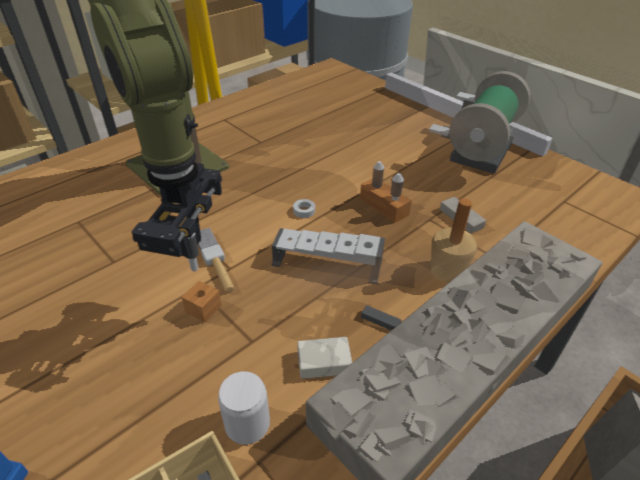

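Run:
```python
from h import *
# tool-frame camera model from the first reading
K,_=P("wrist")
Rc=np.array([[1.0,.0003,-.0009],[-.0006,.9494,-.314],[.0008,.314,.9494]]); cc=np.array([-.0014,-.0822,-.136])
def pr(X):
    q=K@(Rc@(np.array(X)-cc)); return q[:2]/q[2]
from scipy.optimize import least_squares
def circ(x,y,z,d): return np.array([pr([x+d/2*np.cos(a),y+d/2*np.sin(a),z]) for a in np.linspace(0,6.28,120)])
# observed
o5=lambda x,y:(210+(x+.5)/3-.5,250+(y+.5)/3-.5)
l,_=o5(189,0); rr,_=o5(435,0); _,t=o5(0,270); _,sh=o5(0,93); _,ft=o5(0,41); sl,_=o5(284,0); sr,_=o5(364,0)
hl,_=o5(228,0);hr,_=o5(412,0)
print("obs",l,rr,t,"shoulder far",sh,"foot far",ft,"shank",sl,sr)
for L,d in((33,.011),(38,.0135),(43,.016)):
    def f(p):
        c=circ(p[0],p[1],p[2],.026); s=circ(p[0],p[1],p[2]+.084-L/1000,.026); 
        return [c[:,0].min()-l,c[:,0].max()-rr,c[:,1].min()-t,s[:,1].min()-sh]
    s=least_squares(f,[0,0,-.02],x_scale=1e-3); p=s.x
    F=circ(p[0],p[1],p[2]+.084,d); 
    print(L,np.round(p*1000,2),np.round(s.fun,1),"foot far",F[:,1].min().round(1),"x",F[:,0].min().round(1),F[:,0].max().round(1))
```

```text
obs 272.6666666666667 354.66666666666663 339.6666666666667 shoulder far 280.6666666666667 foot far 263.3333333333333 shank 304.3333333333333 331.0
33 [ -1.83   3.04 -17.54] [ 1.4 -1.4  1.7 -2.3] foot far 266.5 x 303.4 324.8
38 [ -1.82   0.29 -21.16] [ 0.1 -0.1  0.2 -0.2] foot far 261.8 x 300.8 327.4
43 [ -1.81  -2.29 -24.42] [-1.1  1.1 -1.6  2.1] foot far 256.8 x 298.0 330.2
```

Run:
```python
from h import *
print(cmd([.5841,.0671,.160],-56.3),r.get_state()["tool_pos"])
```

```text
(array([-18.598, -25.08 ,   1.159]), np.float64(-0.04), array([-2.3e-03,  8.0e-04, -1.0e+00])) [ 0.47846517 -0.22672459  0.17161179]
```

Emit:
{"name": "send_rows", "arguments": {
  "series": [
    {"delta_pos": [-2, -2.5, 0], "turn": 0, "jaw": 1},
    {"delta_pos": [-5, -6.5, 0], "turn": 0, "jaw": 1},
    {"delta_pos": [-7.5, -10, 0.5], "turn": 0, "jaw": 1},
    {"delta_pos": [-10, -13.5, 1], "turn": 0, "jaw": 1},
    {"delta_pos": [-12.5, -17, 1.1], "turn": 0, "jaw": 1},
    {"delta_pos": [-15, -20.5, 1.1], "turn": 0, "jaw": 1},
    {"delta_pos": [-17.2, -23.5, 1.1], "turn": 0, "jaw": 1},
    {"delta_pos": [-18.6, -25.1, 1.1], "turn": 0, "jaw": 1}
  ]
}}

```text
clock: 6.15
tool_pos: [0.5855, 0.0717, 0.1601]
eef_rot: [0.882, -0.471, -0.001, -0.0]
contact_force: [0.7, 0.4, -3.4]
opening: 0.29
```

Emit:
{"name": "send_rows", "arguments": {
  "series": [
    {"delta_pos": [0, 0, 0], "turn": 0, "jaw": 1},
    {"delta_pos": [0, 0, 0], "turn": 0, "jaw": 1},
    {"delta_pos": [0, 0, 0], "turn": 0, "jaw": 1},
    {"delta_pos": [0, 0, 0], "turn": 0, "jaw": 1}
  ]
}}

```text
clock: 6.48
tool_pos: [0.5843, 0.0646, 0.1608]
eef_rot: [0.881, -0.473, -0.001, 0.001]
contact_force: [0.1, -0.7, -1.9]
opening: 0.292
```

Run:
```python
from h import *
for i in range(2):
    s=r.get_state(); print(s["clock"],s["tool_pos"],s["contact_force"].round(2),s["moment"].round(3),s["opening"],s["qd"][:3].round(3)); im=vision.snapshot("wrist")
cv2.imwrite("pics/w6.png",im)
print(cmd([.5841,.0671,.160],-56.3))
np.save("w6T.npy",P("wrist")[1])
```

```text
6.4833 [0.58429213 0.06458976 0.16077073] [ 0.13 -0.74 -1.88] [-0.068 -0.035 -0.047] 0.29177681466160504 [ 0.011 -0.008 -0.002]
6.5333 [0.5845279  0.06457725 0.16107027] [ 0.19 -0.29 -2.76] [-0.027  0.005  0.016] 0.2850940232906323 [ 0.006 -0.007 -0.006]
(array([-0.228, -0.076,  0.13 ]), np.float64(-0.2), array([-0.0012, -0.0014, -1.    ]))
```

View pics/w6.png

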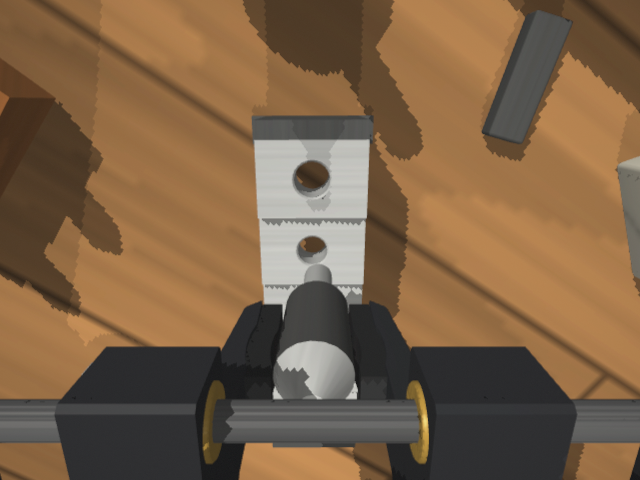

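Run:
```python
from h import *
im=cv2.imread("pics/w6.png"); cv2.imwrite("pics/w6z.png",cv2.resize(im[150:300,260:370],None,fx=4,fy=4,interpolation=cv2.INTER_CUBIC))
```

```text
(no output)
```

View pics/w6z.png

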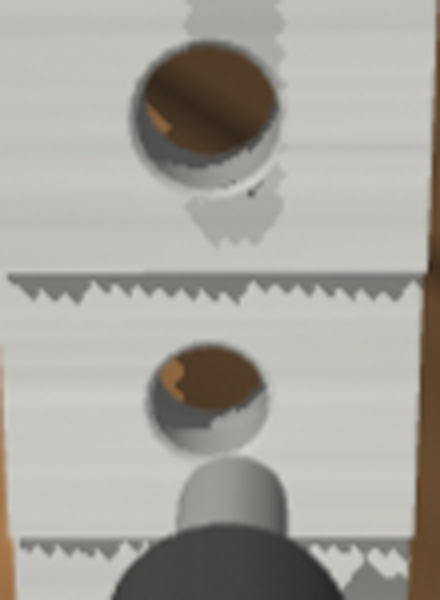

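```bash
cat > wc.py <<'E'
from h import *
from scipy.optimize import least_squares
K,_=P("wrist")
Rc=np.array([[1.0,.0003,-.0009],[-.0006,.9494,-.314],[.0008,.314,.9494]]); cc=np.array([-.0014,-.0822,-.136])
def pr(X):
    q=K@(Rc@(np.array(X)-cc)); return q[:2]/q[2]
def circ(x,y,z,d): return np.array([pr([x+d/2*np.cos(a),y+d/2*np.sin(a),z]) for a in np.linspace(0,6.28,180)])
def solve_circ(z,d,xl,xr,yt=None,yb=None):
    def f(p):
        c=circ(p[0],p[1],z,d); o=[]
        if xl is not None: o.append(c[:,0].min()-xl)
        if xr is not None: o.append(c[:,0].max()-xr)
        if yt is not None:o.append(c[:,1].min()-yt)
        if yb is not None:o.append(c[:,1].max()-yb)
        return o
    s=least_squares(f,[0,0],x_scale=1e-3); return s.x*1000, np.round(s.fun,2)
E
python3 - <<'E'
from wc import *
X=lambda x:260+(x+.5)/4-.5
Y=lambda y:150+(y+.5)/4-.5
zt=.161
print("h0",solve_circ(zt-.07,.0195,X(130),X(281),Y(40),Y(192)))
print("h1",solve_circ(zt-.065,.017,X(147),X(268),Y(342),Y(458)))
for d in(.0135,.0125): print("foot",solve_circ(.0627,d,X(177),X(288),Y(457)))
E
```

```text
h0 (array([ -3.48433584, -43.32256729]), array([ 0.71, -0.71,  0.86, -0.93]))
h1 (array([-3.38277146, -1.25656716]), array([ 0.45, -0.45,  0.62, -0.66]))
foot (array([0.02397126, 1.37070866]), array([ 0.55, -0.55, -0.01]))
foot (array([0.02307915, 0.86100519]), array([ 1.53, -1.53, -0.03]))
```

Emit:
{"name": "send_rows", "arguments": {
  "series": [
    {"delta_pos": [-0.1, -1.5, 0], "turn": 0, "jaw": 1},
    {"delta_pos": [-0.25, -3.2, 0], "turn": 0, "jaw": 1},
    {"delta_pos": [-0.35, -4.2, 0], "turn": 0, "jaw": 1},
    {"delta_pos": [-0.35, -4.46, 0.5], "turn": 0, "jaw": 1},
    {"delta_pos": [-0.35, -4.46, 1.2], "turn": 0, "jaw": 1},
    {"delta_pos": [-0.35, -4.46, 1.7], "turn": 0, "jaw": 1},
    {"delta_pos": [-0.35, -4.46, 2], "turn": 0, "jaw": 1},
    {"delta_pos": [-0.35, -4.46, 2], "turn": 0, "jaw": 1}
  ]
}}

```text
clock: 7.25
tool_pos: [0.619, 0.0933, 0.1404]
eef_rot: [0.881, -0.473, -0.001, 0.001]
contact_force: [0.1, -0.2, -2.9]
opening: 0.288
```

Emit:
{"name": "send_rows", "arguments": {
  "series": [
    {"delta_pos": [0, 0, 0], "turn": 0, "jaw": 1},
    {"delta_pos": [0, 0, 0], "turn": 0, "jaw": 1},
    {"delta_pos": [0, 0, 0], "turn": 0, "jaw": 1}
  ]
}}

```text
clock: 7.5
tool_pos: [0.6205, 0.0944, 0.142]
eef_rot: [0.881, -0.472, 0.0, -0.0]
contact_force: [0.3, 0.5, -2.9]
opening: 0.289
```

```bash
cat > look.py <<'E'
from wc import *
import sys
def look(tag,box,f):
    s=r.get_state(); im=vision.snapshot("wrist"); cv2.imwrite(f"pics/{tag}.png",im)
    y0,y1,x0,x1=box; cv2.imwrite(f"pics/{tag}z.png",cv2.resize(im[y0:y1,x0:x1],None,fx=f,fy=f,interpolation=cv2.INTER_CUBIC))
    R=Ro.from_quat(s["eef_rot"]).as_matrix()
    print(round(s["clock"],2),s["tool_pos"].round(4),s["contact_force"].round(2),s["moment"].round(3),round(s["opening"],3),"ang",np.degrees(np.arctan2(R[1,0],R[0,0])).round(2),R[:,2].round(4),s["qd"][:3].round(3))
E
python3 -c "
from look import *
look('w7',(150,290,250,380),4)"
```

```text
7.5 [0.6205 0.0944 0.142 ] [ 0.28  0.46 -2.89] [-0.014  0.011 -0.017] 0.289 ang -56.35 [ 6.e-04 -0.e+00 -1.e+00] [-0.001 -0.001 -0.002]
```

View pics/w7z.png

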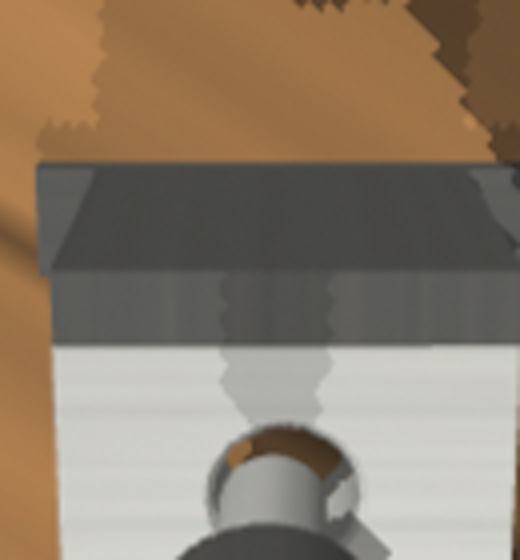

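Run:
```python
from wc import *
X=lambda x:250+(x+.5)/4-.5
Y=lambda y:150+(y+.5)/4-.5
print("h0",solve_circ(.142-.07,.0195,X(207),X(360),Y(422)))
print("foot",solve_circ(.0627,.0135,X(219),X(330),Y(455)))
```

```text
h0 (array([1.54123695, 3.07643629]), array([ 0.68, -0.68, -0.02]))
foot (array([0.27673663, 1.10247238]), array([ 0.55, -0.55, -0.01]))
```

Emit:
{"name": "send_rows", "arguments": {
  "series": [
    {"delta_pos": [0.13, 0.19, 0], "turn": 0, "jaw": 1},
    {"delta_pos": [0.13, 0.19, 0.2], "turn": 0, "jaw": 1},
    {"delta_pos": [0.13, 0.19, 0.4], "turn": 0, "jaw": 1},
    {"delta_pos": [0.13, 0.19, 0.7], "turn": 0, "jaw": 1},
    {"delta_pos": [0.13, 0.19, 0.9], "turn": 0, "jaw": 1},
    {"delta_pos": [0.13, 0.19, 1.1], "turn": 0, "jaw": 1},
    {"delta_pos": [0.13, 0.19, 1.3], "turn": 0, "jaw": 1},
    {"delta_pos": [0.13, 0.19, 1.5], "turn": 0, "jaw": 1}
  ]
}}

```text
clock: 8.22
tool_pos: [0.6196, 0.0924, 0.1264]
eef_rot: [0.882, -0.472, 0.0, 0.0]
contact_force: [-0.8, -0.5, -2.0]
opening: 0.288
```

```bash
python3 -c "
from look import *
look('w8',(150,330,250,380),4)"
```

```text
8.22 [0.6196 0.0924 0.1264] [-0.82 -0.47 -1.98] [ 0.021 -0.081  0.041] 0.288 ang -56.34 [ 0.e+00 -1.e-04 -1.e+00] [-0.003  0.032  0.005]
```

View pics/w8z.png

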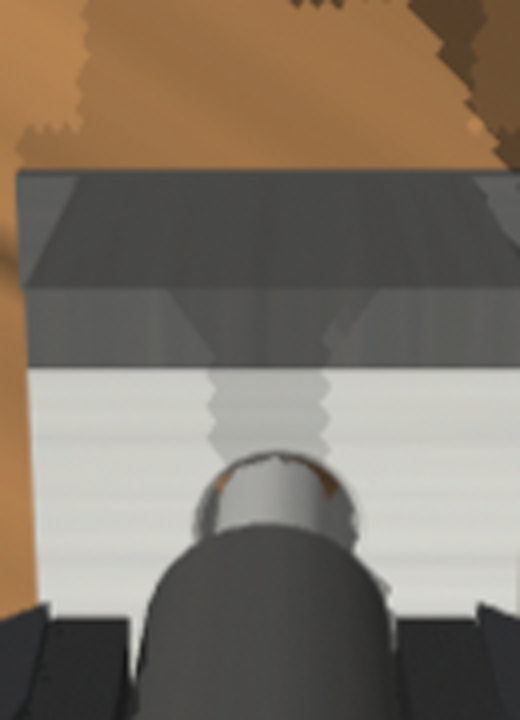

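Run:
```python
from wc import *
X=lambda x:250+(x+.5)/4-.5
Y=lambda y:150+(y+.5)/4-.5
print("h0",solve_circ(.1264-.07,.0195,X(194),X(357),Y(452)))
print("foot",solve_circ(.0627,.0135,X(217),X(325),Y(455)))
```

```text
h0 (array([0.352528  , 1.28231585]), array([ 0.57, -0.57, -0.02]))
foot (array([-0.16630413,  1.10637991]), array([ 0.17, -0.17, -0.  ]))
```

Emit:
{"name": "send_rows", "arguments": {
  "series": [
    {"delta_pos": [0.04, 0.02, 0.3], "turn": 0, "jaw": 1},
    {"delta_pos": [0.04, 0.02, 0.7], "turn": 0, "jaw": 1},
    {"delta_pos": [0.04, 0.02, 1.1], "turn": 0, "jaw": 1},
    {"delta_pos": [0.04, 0.02, 1.5], "turn": 0, "jaw": 1},
    {"delta_pos": [0.04, 0.02, 1.9], "turn": 0, "jaw": 1},
    {"delta_pos": [0.04, 0.02, 2.3], "turn": 0, "jaw": 1},
    {"delta_pos": [0.04, 0.02, 2.6], "turn": 0, "jaw": 1},
    {"delta_pos": [0.04, 0.02, 2.7], "turn": 0, "jaw": 1}
  ]
}}

```text
clock: 8.93
tool_pos: [0.6192, 0.0919, 0.099]
eef_rot: [0.882, -0.472, -0.0, 0.0]
contact_force: [-0.4, -0.6, -1.9]
opening: 0.29
```

Emit:
{"name": "send_rows", "arguments": {
  "series": [
    {"delta_pos": [0, 0, 0], "turn": 0, "jaw": 1},
    {"delta_pos": [0, 0, 0], "turn": 0, "jaw": 1}
  ]
}}

```text
clock: 9.1
tool_pos: [0.6197, 0.092, 0.0997]
eef_rot: [0.882, -0.472, 0.0, -0.0]
contact_force: [0.5, 0.2, -1.8]
opening: 0.288
```

```bash
python3 -c "
from look import *
look('w9',(150,330,250,380),4)"
```

```text
9.1 [0.6197 0.092  0.0997] [ 0.48  0.2  -1.8 ] [-0.039  0.023 -0.014] 0.288 ang -56.34 [ 2.e-04 -0.e+00 -1.e+00] [-0.    -0.006 -0.   ]
```

View pics/w9z.png

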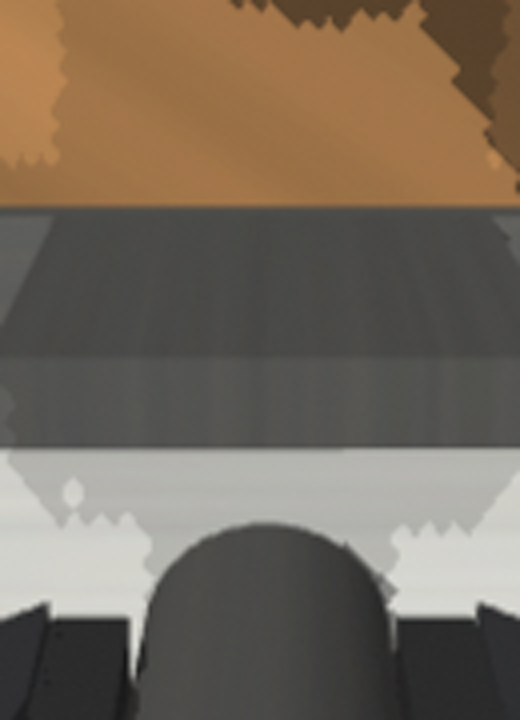

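Emit:
{"name": "send_rows", "arguments": {
  "series": [
    {"delta_pos": [0, 0, 0.1], "turn": 0, "jaw": 1},
    {"delta_pos": [0, 0, 0.18], "turn": 0, "jaw": 1},
    {"delta_pos": [0, 0, 0.24], "turn": 0, "jaw": 1},
    {"delta_pos": [0, 0, 0.3], "turn": 0, "jaw": 1},
    {"delta_pos": [0, 0, 0.35], "turn": 0, "jaw": 1},
    {"delta_pos": [0, 0, 0.4], "turn": 0, "jaw": 1},
    {"delta_pos": [0, 0, 0.4], "turn": 0, "jaw": 1}
  ]
}}

```text
clock: 9.73
tool_pos: [0.6196, 0.0919, 0.0956]
eef_rot: [0.882, -0.472, -0.0, 0.0]
contact_force: [-0.2, -0.3, -1.8]
opening: 0.288
```

```bash
python3 -c "
from look import *
look('w10',(150,330,250,380),4)"
```

```text
9.73 [0.6196 0.0919 0.0956] [-0.18 -0.27 -1.8 ] [ 0.02  -0.057 -0.014] 0.288 ang -56.35 [-1.e-04 -1.e-04 -1.e+00] [-0.001 -0.002 -0.   ]
```

Emit:
{"name": "send_rows", "arguments": {
  "series": [
    {"delta_pos": [0, 0, 0.03], "turn": 0, "jaw": 1},
    {"delta_pos": [0, 0, 0.06], "turn": 0, "jaw": 1},
    {"delta_pos": [0, 0, 0.09], "turn": 0, "jaw": 1},
    {"delta_pos": [0, 0, 0.09], "turn": 0, "jaw": 1}
  ]
}}

```text
clock: 10.12
tool_pos: [0.6197, 0.092, 0.095]
eef_rot: [0.882, -0.472, 0.0, -0.0]
contact_force: [0.2, 0.6, -1.2]
opening: 0.286
```

Emit:
{"name": "send_rows", "arguments": {
  "series": [
    {"delta_pos": [0, 0, 0.03], "turn": 0, "jaw": 1},
    {"delta_pos": [0, 0, 0.06], "turn": 0, "jaw": 1},
    {"delta_pos": [0, 0, 0.06], "turn": 0, "jaw": 1}
  ]
}}

```text
clock: 10.37
tool_pos: [0.6198, 0.092, 0.0948]
eef_rot: [0.882, -0.472, 0.0, -0.0]
contact_force: [-2.8, -0.7, 3.9]
opening: 0.289
```

Emit:
{"name": "send_rows", "arguments": {
  "series": [
    {"delta_pos": [0, 0, -0.3], "turn": 0, "jaw": 1},
    {"delta_pos": [0, 0, -0.9], "turn": 0, "jaw": 1},
    {"delta_pos": [0, 0, -1.7], "turn": 0, "jaw": 1},
    {"delta_pos": [0, 0, -2.7], "turn": 0, "jaw": 1},
    {"delta_pos": [0, 0, -3.7], "turn": 0, "jaw": 1},
    {"delta_pos": [0, 0, -4.4], "turn": 0, "jaw": 1},
    {"delta_pos": [0, 0, -4.7], "turn": 0, "jaw": 1},
    {"delta_pos": [0, 0, -4.7], "turn": 0, "jaw": 1}
  ]
}}

```text
clock: 11.03
tool_pos: [0.6203, 0.0921, 0.1425]
eef_rot: [0.882, -0.472, 0.001, -0.001]
contact_force: [-0.4, -0.7, -3.0]
opening: 0.287
```

Emit:
{"name": "send_rows", "arguments": {
  "series": [
    {"delta_pos": [0, 0.8, 0], "turn": 0, "jaw": 1},
    {"delta_pos": [0, 1.8, 0], "turn": 0, "jaw": 1},
    {"delta_pos": [0, 2.8, 0], "turn": 0, "jaw": 1},
    {"delta_pos": [0, 3.6, 0], "turn": 0, "jaw": 1},
    {"delta_pos": [0, 4.1, 0], "turn": 0, "jaw": 1},
    {"delta_pos": [0, 4.2, 0.4], "turn": 0, "jaw": 1},
    {"delta_pos": [0, 4.2, 0.6], "turn": 0, "jaw": 1},
    {"delta_pos": [0, 4.2, 0.6], "turn": 0, "jaw": 1}
  ]
}}

```text
clock: 11.7
tool_pos: [0.5846, 0.069, 0.1346]
eef_rot: [0.882, -0.472, -0.0, 0.0]
contact_force: [-0.4, 0.4, -2.8]
opening: 0.288
```

Emit:
{"name": "send_rows", "arguments": {
  "series": [
    {"delta_pos": [0, 0, 0], "turn": 0, "jaw": 1},
    {"delta_pos": [0, 0, 0], "turn": 0, "jaw": 1},
    {"delta_pos": [0, 0, 0], "turn": 0, "jaw": 1}
  ]
}}

```text
clock: 11.95
tool_pos: [0.585, 0.069, 0.1352]
eef_rot: [0.882, -0.472, 0.0, -0.0]
contact_force: [-0.3, 0.1, -2.8]
opening: 0.288
```

```bash
python3 -c "
from look import *
look('w11',(150,290,250,380),4)"
```

```text
11.95 [0.585  0.069  0.1352] [-0.27  0.07 -2.75] [-0.04   0.015  0.055] 0.288 ang -56.33 [ 5.e-04  2.e-04 -1.e+00] [ 0.    -0.002  0.001]
```

View pics/w11z.png

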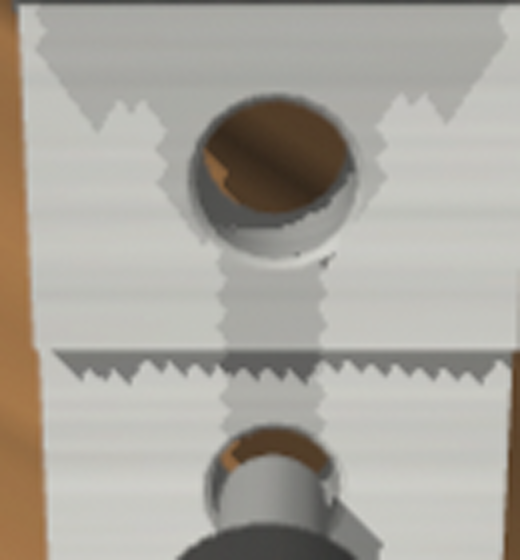

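Run:
```python
from wc import *
X=lambda x:250+(x+.5)/4-.5
Y=lambda y:150+(y+.5)/4-.5
print("h0",solve_circ(.1352-.07,.0195,X(190),X(357),Y(95),Y(263)))
print("h1",solve_circ(.1352-.065,.017,X(205),X(341),Y(423)))
print("foot",solve_circ(.0628,.0135,X(219),X(330),Y(455)))
```

```text
h0 (array([  0.09650645, -40.10825095]), array([ 0.62, -0.62,  1.01, -1.09]))
h1 (array([0.13828679, 1.30969639]), array([ 0.76, -0.76, -0.02]))
foot (array([0.27757309, 1.14092777]), array([ 0.55, -0.55, -0.01]))
```

Emit:
{"name": "send_rows", "arguments": {
  "series": [
    {"delta_pos": [-0.01, 0.02, 0.2], "turn": 0, "jaw": 1},
    {"delta_pos": [-0.01, 0.02, 0.4], "turn": 0, "jaw": 1},
    {"delta_pos": [-0.01, 0.02, 0.6], "turn": 0, "jaw": 1},
    {"delta_pos": [-0.01, 0.02, 0.75], "turn": 0, "jaw": 1},
    {"delta_pos": [-0.01, 0.02, 0.9], "turn": 0, "jaw": 1},
    {"delta_pos": [-0.01, 0.02, 1.05], "turn": 0, "jaw": 1},
    {"delta_pos": [-0.01, 0.02, 1.2], "turn": 0, "jaw": 1},
    {"delta_pos": [-0.01, 0.02, 1.4], "turn": 0, "jaw": 1}
  ]
}}

```text
clock: 12.67
tool_pos: [0.5845, 0.0686, 0.1211]
eef_rot: [0.882, -0.472, 0.0, -0.0]
contact_force: [-0.0, -0.3, -2.3]
opening: 0.285
```

No contact; the foot is 7 mm inside hole1. Continuing down.

Emit:
{"name": "send_rows", "arguments": {
  "series": [
    {"delta_pos": [0, 0, 0.3], "turn": 0, "jaw": 1},
    {"delta_pos": [0, 0, 0.7], "turn": 0, "jaw": 1},
    {"delta_pos": [0, 0, 1.1], "turn": 0, "jaw": 1},
    {"delta_pos": [0, 0, 1.5], "turn": 0, "jaw": 1},
    {"delta_pos": [0, 0, 1.9], "turn": 0, "jaw": 1},
    {"delta_pos": [0, 0, 2.3], "turn": 0, "jaw": 1},
    {"delta_pos": [0, 0, 2.5], "turn": 0, "jaw": 1},
    {"delta_pos": [0, 0, 2.6], "turn": 0, "jaw": 1}
  ]
}}

```text
clock: 13.33
tool_pos: [0.5842, 0.0686, 0.0947]
eef_rot: [0.882, -0.472, -0.0, 0.0]
contact_force: [0.0, -0.1, -2.0]
opening: 0.288
```

Emit:
{"name": "send_rows", "arguments": {
  "series": [
    {"delta_pos": [0, 0, 0.04], "turn": 0, "jaw": 1},
    {"delta_pos": [0, 0, 0.08], "turn": 0, "jaw": 1},
    {"delta_pos": [0, 0, 0.12], "turn": 0, "jaw": 1},
    {"delta_pos": [0, 0, 0.16], "turn": 0, "jaw": 1},
    {"delta_pos": [0, 0, 0.2], "turn": 0, "jaw": 1},
    {"delta_pos": [0, 0, 0.24], "turn": 0, "jaw": 1},
    {"delta_pos": [0, 0, 0.24], "turn": 0, "jaw": 1}
  ]
}}

```text
clock: 13.92
tool_pos: [0.5844, 0.0686, 0.0928]
eef_rot: [0.882, -0.472, 0.0, 0.0]
contact_force: [1.1, -1.1, -2.2]
opening: 0.291
```

Emit:
{"name": "send_rows", "arguments": {
  "series": [
    {"delta_pos": [0, 0, 0.05], "turn": 0, "jaw": 1},
    {"delta_pos": [0, 0, 0.1], "turn": 0, "jaw": 1},
    {"delta_pos": [0, 0, 0.15], "turn": 0, "jaw": 1},
    {"delta_pos": [0, 0, 0.2], "turn": 0, "jaw": 1},
    {"delta_pos": [0, 0, 0.23], "turn": 0, "jaw": 1},
    {"delta_pos": [0, 0, 0.23], "turn": 0, "jaw": 1}
  ]
}}

```text
clock: 14.42
tool_pos: [0.5844, 0.0686, 0.0904]
eef_rot: [0.882, -0.472, -0.0, 0.0]
contact_force: [0.7, 0.4, -2.2]
opening: 0.287
```

Emit:
{"name": "send_rows", "arguments": {
  "series": [
    {"delta_pos": [0, 0, 0.03], "turn": 0, "jaw": 1},
    {"delta_pos": [0, 0, 0.06], "turn": 0, "jaw": 1},
    {"delta_pos": [0, 0, 0.06], "turn": 0, "jaw": 1}
  ]
}}

```text
clock: 14.67
tool_pos: [0.5844, 0.0685, 0.09]
eef_rot: [0.882, -0.472, 0.0, 0.0]
contact_force: [-0.1, -0.2, -1.7]
opening: 0.285
```

Emit:
{"name": "send_rows", "arguments": {
  "series": [
    {"delta_pos": [0, 0, 0.03], "turn": 0, "jaw": 1},
    {"delta_pos": [0, 0, 0.03], "turn": 0, "jaw": 1}
  ]
}}

```text
clock: 14.83
tool_pos: [0.5844, 0.0686, 0.0899]
eef_rot: [0.882, -0.472, 0.0, 0.0]
contact_force: [-1.3, -0.7, 0.8]
opening: 0.287
```

Emit:
{"name": "send_rows", "arguments": {
  "series": [
    {"delta_pos": [0, 0, -0.3], "turn": 0, "jaw": 1},
    {"delta_pos": [0, 0, -0.9], "turn": 0, "jaw": 1},
    {"delta_pos": [0, 0, -1.7], "turn": 0, "jaw": 1},
    {"delta_pos": [0, 0, -2.7], "turn": 0, "jaw": 1},
    {"delta_pos": [0, 0, -3.7], "turn": 0, "jaw": 1},
    {"delta_pos": [0, 0, -4.4], "turn": 0, "jaw": 1},
    {"delta_pos": [0, 0, -4.6], "turn": 0, "jaw": 1},
    {"delta_pos": [0, 0, -4.6], "turn": 0, "jaw": 1}
  ]
}}

```text
clock: 15.5
tool_pos: [0.585, 0.0688, 0.1367]
eef_rot: [0.882, -0.472, 0.001, -0.001]
contact_force: [0.0, 0.2, -2.5]
opening: 0.292
```

Emit:
{"name": "send_rows", "arguments": {
  "series": [
    {"delta_pos": [0, 0.8, 0], "turn": 0, "jaw": 1},
    {"delta_pos": [0, 1.8, 0], "turn": 0, "jaw": 1},
    {"delta_pos": [0, 2.8, 0], "turn": 0, "jaw": 1},
    {"delta_pos": [0, 3.6, 0], "turn": 0, "jaw": 1},
    {"delta_pos": [0, 4.1, 0], "turn": 0, "jaw": 1},
    {"delta_pos": [0, 4.2, 0.4], "turn": 0, "jaw": 1},
    {"delta_pos": [0, 4.2, 0.7], "turn": 0, "jaw": 1},
    {"delta_pos": [0, 4.2, 0.7], "turn": 0, "jaw": 1}
  ]
}}

```text
clock: 16.17
tool_pos: [0.5494, 0.0457, 0.1279]
eef_rot: [0.882, -0.472, -0.0, 0.0]
contact_force: [-0.4, 0.7, -1.5]
opening: 0.288
```

Emit:
{"name": "send_rows", "arguments": {
  "series": [
    {"delta_pos": [0, 0, 0], "turn": 0, "jaw": 1},
    {"delta_pos": [0, 0, 0], "turn": 0, "jaw": 1},
    {"delta_pos": [0, 0, 0], "turn": 0, "jaw": 1},
    {"delta_pos": [0, 0, 0], "turn": 0, "jaw": 1}
  ]
}}

```text
clock: 16.5
tool_pos: [0.5497, 0.0455, 0.1287]
eef_rot: [0.882, -0.472, 0.0, -0.0]
contact_force: [-0.1, -1.1, -1.1]
opening: 0.293
```

```bash
python3 -c "
from look import *
look('w12',(80,280,255,375),4)"
```

```text
16.5 [0.5497 0.0455 0.1287] [-0.05 -1.07 -1.15] [-0.042 -0.027  0.045] 0.293 ang -56.33 [ 4.e-04  1.e-04 -1.e+00] [-0.001 -0.001  0.   ]
```

View pics/w12z.png

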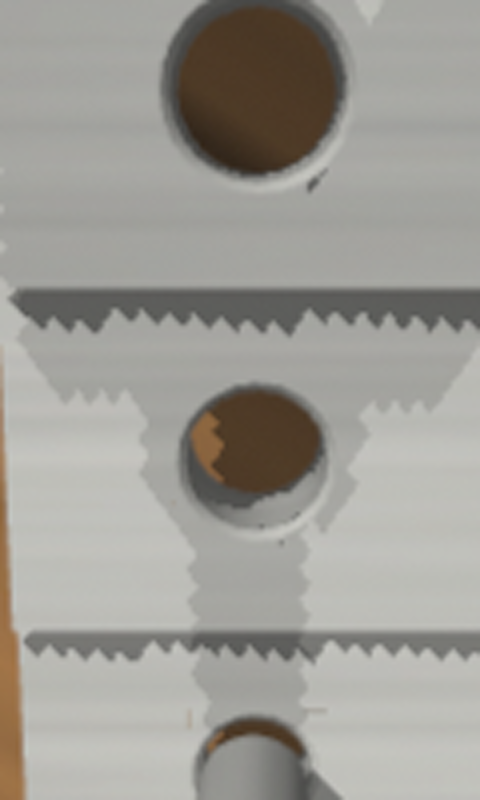

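Run:
```python
from wc import *
X=lambda x:255+(x+.5)/4-.5
Y=lambda y:80+(y+.5)/4-.5
z=.1287
print("h1",solve_circ(z-.065,.017,X(181),X(328),Y(383),Y(540)))
print("h2",solve_circ(z-.06,.0145,X(195),X(312),Y(716)))
print("foot",solve_circ(.0628,.0135,X(198),X(309),Y(735)))
im=cv2.imread("pics/w12.png"); cv2.imwrite("pics/w12y.png",cv2.resize(im[245:285,290:345],None,fx=12,fy=12,interpolation=cv2.INTER_CUBIC))
```

```text
h1 (array([  0.20509763, -40.16296365]), array([ 0.6 , -0.6 ,  2.05, -2.18]))
h2 (array([0.19293283, 1.29550482]), array([ 0.68, -0.68, -0.01]))
foot (array([0.15091871, 1.14084151]), array([ 0.55, -0.55, -0.01]))
```

View pics/w12y.png

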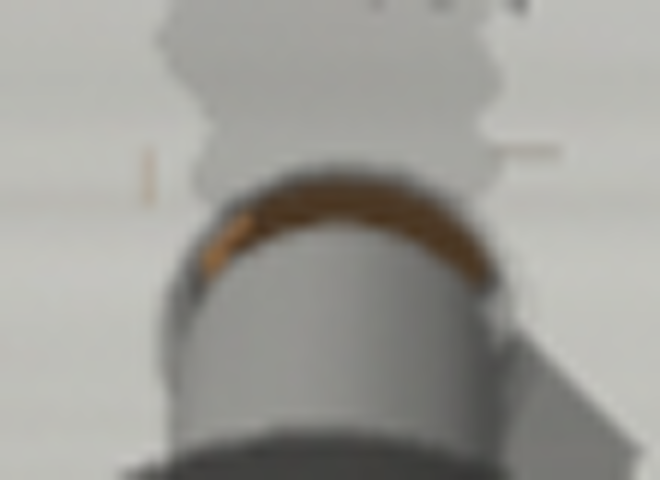

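Emit:
{"name": "send_rows", "arguments": {
  "series": [
    {"delta_pos": [0, 0.02, 0.15], "turn": 0, "jaw": 1},
    {"delta_pos": [0, 0.02, 0.3], "turn": 0, "jaw": 1},
    {"delta_pos": [0, 0.02, 0.42], "turn": 0, "jaw": 1},
    {"delta_pos": [0, 0.02, 0.5], "turn": 0, "jaw": 1},
    {"delta_pos": [0, 0.02, 0.56], "turn": 0, "jaw": 1},
    {"delta_pos": [0, 0.02, 0.62], "turn": 0, "jaw": 1},
    {"delta_pos": [0, 0.02, 0.66], "turn": 0, "jaw": 1},
    {"delta_pos": [0, 0.02, 0.7], "turn": 0, "jaw": 1}
  ]
}}

```text
clock: 17.22
tool_pos: [0.5493, 0.0452, 0.1216]
eef_rot: [0.882, -0.472, 0.0, 0.0]
contact_force: [0.6, 0.6, -2.6]
opening: 0.287
```

Emit:
{"name": "send_rows", "arguments": {
  "series": [
    {"delta_pos": [0, 0, 0.04], "turn": 0, "jaw": 1},
    {"delta_pos": [0, 0, 0.08], "turn": 0, "jaw": 1},
    {"delta_pos": [0, 0, 0.12], "turn": 0, "jaw": 1},
    {"delta_pos": [0, 0, 0.16], "turn": 0, "jaw": 1},
    {"delta_pos": [0, 0, 0.2], "turn": 0, "jaw": 1},
    {"delta_pos": [0, 0, 0.24], "turn": 0, "jaw": 1}
  ]
}}

```text
clock: 17.72
tool_pos: [0.5491, 0.045, 0.1192]
eef_rot: [0.881, -0.472, -0.0, 0.0]
contact_force: [-0.2, -0.0, -1.5]
opening: 0.288
```

Emit:
{"name": "send_rows", "arguments": {
  "series": [
    {"delta_pos": [0, 0, 0.08], "turn": 0, "jaw": 1},
    {"delta_pos": [0, 0, 0.16], "turn": 0, "jaw": 1},
    {"delta_pos": [0, 0, 0.24], "turn": 0, "jaw": 1},
    {"delta_pos": [0, 0, 0.32], "turn": 0, "jaw": 1},
    {"delta_pos": [0, 0, 0.4], "turn": 0, "jaw": 1},
    {"delta_pos": [0, 0, 0.48], "turn": 0, "jaw": 1},
    {"delta_pos": [0, 0, 0.56], "turn": 0, "jaw": 1}
  ]
}}

```text
clock: 18.3
tool_pos: [0.5493, 0.0451, 0.1135]
eef_rot: [0.881, -0.472, 0.0, 0.0]
contact_force: [-0.5, -1.0, -0.9]
opening: 0.288
```

Emit:
{"name": "send_rows", "arguments": {
  "series": [
    {"delta_pos": [0, 0, 0.15], "turn": 0, "jaw": 1},
    {"delta_pos": [0, 0, 0.3], "turn": 0, "jaw": 1},
    {"delta_pos": [0, 0, 0.45], "turn": 0, "jaw": 1},
    {"delta_pos": [0, 0, 0.6], "turn": 0, "jaw": 1},
    {"delta_pos": [0, 0, 0.75], "turn": 0, "jaw": 1},
    {"delta_pos": [0, 0, 0.9], "turn": 0, "jaw": 1},
    {"delta_pos": [0, 0, 1.05], "turn": 0, "jaw": 1},
    {"delta_pos": [0, 0, 1.2], "turn": 0, "jaw": 1}
  ]
}}

```text
clock: 18.97
tool_pos: [0.5493, 0.0449, 0.1015]
eef_rot: [0.881, -0.472, 0.0, 0.0]
contact_force: [-1.0, -2.7, 0.6]
opening: 0.293
```

```bash
python3 -c "
from look import *
look('w13',(80,280,255,375),4)"
```

```text
18.97 [0.5493 0.0449 0.1015] [-0.97 -2.71  0.63] [-0.702  0.123 -0.002] 0.293 ang -56.36 [-1.e-04 -4.e-04 -1.e+00] [-0.005  0.03   0.008]
```

Emit:
{"name": "send_rows", "arguments": {
  "series": [
    {"delta_pos": [0.02, 0.01, 0], "turn": 0, "jaw": 1},
    {"delta_pos": [0.03, 0.02, 0], "turn": 0, "jaw": 1},
    {"delta_pos": [0.03, 0.02, 0], "turn": 0, "jaw": 1}
  ]
}}

```text
clock: 19.27
tool_pos: [0.5492, 0.0449, 0.1014]
eef_rot: [0.882, -0.472, -0.0, 0.0]
contact_force: [0.9, -2.0, -3.8]
opening: 0.284
```

```bash
python3 -c "
from look import *
look('w14',(80,280,255,375),4)"
```

```text
19.27 [0.5492 0.0449 0.1014] [ 0.92 -2.02 -3.82] [-0.613 -0.02   0.013] 0.284 ang -56.34 [-3.e-04 -0.e+00 -1.e+00] [-0.001 -0.001 -0.   ]
```

Emit:
{"name": "send_rows", "arguments": {
  "series": [
    {"delta_pos": [0.03, 0, 0], "turn": 0, "jaw": 1},
    {"delta_pos": [0.03, 0, 0.08], "turn": 0, "jaw": 1},
    {"delta_pos": [0.035, 0, 0.16], "turn": 0, "jaw": 1},
    {"delta_pos": [0.035, 0.005, 0.24], "turn": 0, "jaw": 1},
    {"delta_pos": [0.04, 0.005, 0.32], "turn": 0, "jaw": 1},
    {"delta_pos": [0.04, 0.01, 0.4], "turn": 0, "jaw": 1},
    {"delta_pos": [0.04, 0.01, 0.4], "turn": 0, "jaw": 1}
  ]
}}

```text
clock: 19.9
tool_pos: [0.5494, 0.0446, 0.0975]
eef_rot: [0.882, -0.472, -0.0, 0.0]
contact_force: [-0.6, -1.8, -1.7]
opening: 0.286
```

```bash
python3 -c "
from look import *
look('w15',(80,280,255,375),4)"
```

```text
19.9 [0.5494 0.0446 0.0975] [-0.61 -1.82 -1.68] [-0.325  0.193 -0.049] 0.286 ang -56.34 [-1.e-04  1.e-04 -1.e+00] [-0.001 -0.001 -0.001]
```

Emit:
{"name": "send_rows", "arguments": {
  "series": [
    {"delta_pos": [0.02, 0.01, 0.08], "turn": 0, "jaw": 1},
    {"delta_pos": [0.025, 0.01, 0.16], "turn": 0, "jaw": 1},
    {"delta_pos": [0.03, 0.015, 0.26], "turn": 0, "jaw": 1},
    {"delta_pos": [0.03, 0.015, 0.36], "turn": 0, "jaw": 1},
    {"delta_pos": [0.035, 0.015, 0.46], "turn": 0, "jaw": 1},
    {"delta_pos": [0.035, 0.02, 0.56], "turn": 0, "jaw": 1},
    {"delta_pos": [0.04, 0.02, 0.66], "turn": 0, "jaw": 1},
    {"delta_pos": [0.04, 0.02, 0.66], "turn": 0, "jaw": 1}
  ]
}}

```text
clock: 20.62
tool_pos: [0.5494, 0.0442, 0.0907]
eef_rot: [0.882, -0.472, -0.0, 0.0]
contact_force: [-1.3, -0.1, -3.4]
opening: 0.287
```

```bash
python3 -c "
from look import *
look('w16',(80,280,255,375),4)"
```

```text
20.62 [0.5494 0.0442 0.0907] [-1.3  -0.08 -3.36] [-0.138  0.232 -0.009] 0.287 ang -56.34 [-3.e-04  1.e-04 -1.e+00] [ 0.    -0.002 -0.002]
```

Emit:
{"name": "send_rows", "arguments": {
  "series": [
    {"delta_pos": [0.01, 0.005, 0.08], "turn": 0, "jaw": 1},
    {"delta_pos": [0.01, 0.005, 0.16], "turn": 0, "jaw": 1},
    {"delta_pos": [0.015, 0.01, 0.24], "turn": 0, "jaw": 1},
    {"delta_pos": [0.015, 0.01, 0.32], "turn": 0, "jaw": 1},
    {"delta_pos": [0.02, 0.01, 0.4], "turn": 0, "jaw": 1},
    {"delta_pos": [0.02, 0.01, 0.46], "turn": 0, "jaw": 1},
    {"delta_pos": [0.02, 0.01, 0.5], "turn": 0, "jaw": 1},
    {"delta_pos": [0.02, 0.01, 0.5], "turn": 0, "jaw": 1}
  ]
}}

```text
clock: 21.33
tool_pos: [0.5495, 0.0439, 0.0859]
eef_rot: [0.882, -0.472, -0.0, 0.0]
contact_force: [-0.8, -0.5, -1.9]
opening: 0.291
```

```bash
python3 -c "
from look import *
look('w17',(80,400,225,405),2)"
```

```text
21.33 [0.5495 0.0439 0.0859] [-0.83 -0.46 -1.95] [-0.014  0.351 -0.033] 0.291 ang -56.34 [-0.  0. -1.] [ 0.002 -0.003 -0.001]
```

View pics/w17z.png

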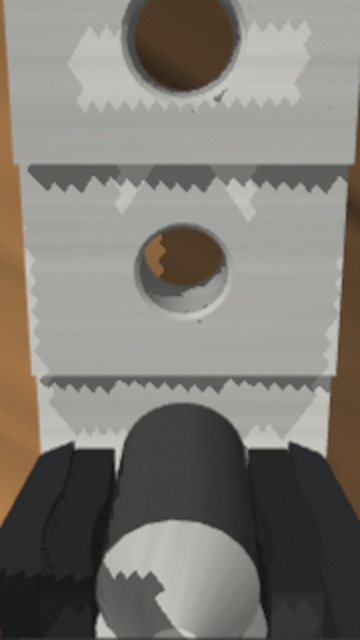

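About 1 mm to go; easing down to contact.

Emit:
{"name": "send_rows", "arguments": {
  "series": [
    {"delta_pos": [0, 0, 0.03], "turn": 0, "jaw": 1},
    {"delta_pos": [0, 0, 0.06], "turn": 0, "jaw": 1},
    {"delta_pos": [0, 0, 0.09], "turn": 0, "jaw": 1},
    {"delta_pos": [0, 0, 0.09], "turn": 0, "jaw": 1}
  ]
}}

```text
clock: 21.72
tool_pos: [0.5495, 0.0438, 0.0851]
eef_rot: [0.882, -0.472, -0.0, 0.0]
contact_force: [-1.1, -0.2, -1.6]
opening: 0.29
```

Emit:
{"name": "send_rows", "arguments": {
  "series": [
    {"delta_pos": [0, 0, 0.02], "turn": 0, "jaw": 1},
    {"delta_pos": [0, 0, 0.03], "turn": 0, "jaw": 1},
    {"delta_pos": [0, 0, 0.03], "turn": 0, "jaw": 1}
  ]
}}

```text
clock: 21.97
tool_pos: [0.5495, 0.0438, 0.0849]
eef_rot: [0.882, -0.472, 0.0, 0.0]
contact_force: [-2.1, 0.0, 0.4]
opening: 0.286
```

Emit:
{"name": "send_rows", "arguments": {
  "series": [
    {"delta_pos": [0, 0, 0.02], "turn": 0, "jaw": 1},
    {"delta_pos": [0, 0, 0.02], "turn": 0, "jaw": 1}
  ]
}}

```text
clock: 22.13
tool_pos: [0.5495, 0.0438, 0.0848]
eef_rot: [0.882, -0.472, 0.0, 0.0]
contact_force: [-2.3, -0.7, 2.3]
opening: 0.29
```

Emit:
{"name": "send_rows", "arguments": {
  "force": 3,
  "series": [
    {"delta_pos": [0, 0, 0], "turn": 0, "jaw": 1},
    {"delta_pos": [0, 0, 0], "turn": 0, "jaw": 1},
    {"delta_pos": [0, 0, 0], "turn": 0, "jaw": 1},
    {"delta_pos": [0, 0, 0], "turn": 0, "jaw": 1}
  ]
}}

```text
clock: 22.47
tool_pos: [0.5499, 0.0437, 0.0847]
eef_rot: [0.881, -0.472, 0.0, -0.0]
contact_force: [-1.5, -0.9, 2.1]
opening: 0.293
```

Emit:
{"name": "send_rows", "arguments": {
  "series": [
    {"delta_pos": [0, 0, 0], "turn": 0, "jaw": 0.68},
    {"delta_pos": [0, 0, 0], "turn": 0, "jaw": 0.65},
    {"delta_pos": [0, 0, 0], "turn": 0, "jaw": 0.6},
    {"delta_pos": [0, 0, 0], "turn": 0, "jaw": 0.5},
    {"delta_pos": [0, 0, 0], "turn": 0, "jaw": 0.4},
    {"delta_pos": [0, 0, 0], "turn": 0, "jaw": 0.3},
    {"delta_pos": [0, 0, 0], "turn": 0, "jaw": 0.2}
  ]
}}

```text
clock: 23.05
tool_pos: [0.5496, 0.0438, 0.0846]
eef_rot: [0.882, -0.472, 0.0, -0.0]
contact_force: [1.0, 0.7, -0.6]
opening: 0.676
```

```bash
python3 -c "
from look import *
look('w18',(80,420,205,435),2)"
```

```text
23.05 [0.5496 0.0438 0.0846] [ 0.99  0.74 -0.63] [-0.033 -0.028 -0.017] 0.676 ang -56.34 [ 2.e-04 -0.e+00 -1.e+00] [ 0.001 -0.002  0.   ]
```

View pics/w18z.png

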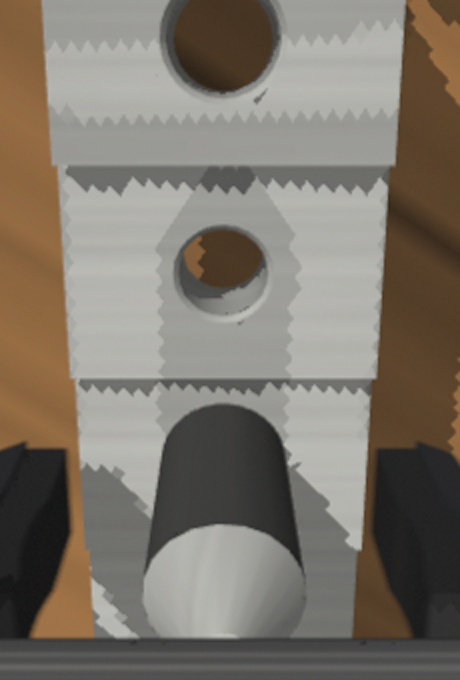

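Standing alone and upright in hole2, fingers clear. Opening fully and retracting straight up.

Emit:
{"name": "send_rows", "arguments": {
  "series": [
    {"delta_pos": [0, 0, 0], "turn": 0, "jaw": 0},
    {"delta_pos": [0, 0, 0], "turn": 0, "jaw": 0},
    {"delta_pos": [0, 0, -1], "turn": 0, "jaw": 0},
    {"delta_pos": [0, 0, -3], "turn": 0, "jaw": 0},
    {"delta_pos": [0, 0, -6], "turn": 0, "jaw": 0},
    {"delta_pos": [0, 0, -9], "turn": 0, "jaw": 0},
    {"delta_pos": [0, 0, -11.5], "turn": 0, "jaw": 0},
    {"delta_pos": [0, 0, -12], "turn": 0, "jaw": 0}
  ]
}}

```text
clock: 23.77
tool_pos: [0.5518, 0.0441, 0.2094]
eef_rot: [0.881, -0.472, 0.003, -0.002]
contact_force: [0.3, 0.8, -0.5]
opening: 0.999
```

Emit:
{"name": "send_rows", "arguments": {
  "series": [
    {"delta_pos": [0, 0, 0], "turn": 0, "jaw": 0},
    {"delta_pos": [0, 0, 0], "turn": 0, "jaw": 0},
    {"delta_pos": [0, 0, 0], "turn": 0, "jaw": 0}
  ]
}}

```text
clock: 24.02
tool_pos: [0.5486, 0.0436, 0.2035]
eef_rot: [0.882, -0.472, -0.001, 0.001]
contact_force: [-0.7, 0.2, 0.3]
opening: 1.001
```

```bash
python3 -c "
from look import *
look('w19',(120,320,220,420),3)
im=vision.snapshot('scene');cv2.imwrite('pics/s19.png',im)
im=cv2.resize(im[170:290,250:430],None,fx=4,fy=4,interpolation=cv2.INTER_CUBIC);cv2.imwrite('pics/s19z.png',im)
for h in (.0,): print(proj('wrist',[.5491,.0438,.06+.098-.038]),proj('scene',[.5491,.0438,.12]))
"
```

```text
24.02 [0.5486 0.0436 0.2035] [-0.73  0.21  0.29] [-0.013  0.005  0.033] 1.001 ang -56.34 [-2.4e-03 -5.0e-04 -1.0e+00] [-0.001  0.013  0.001]
[317.7906123  258.81253028] [328.65556067 219.13296343]
```

View pics/w19z.png

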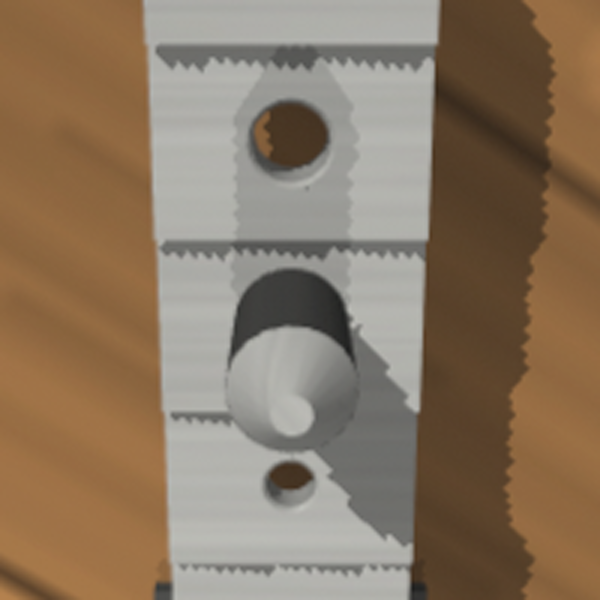

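View pics/s19.png

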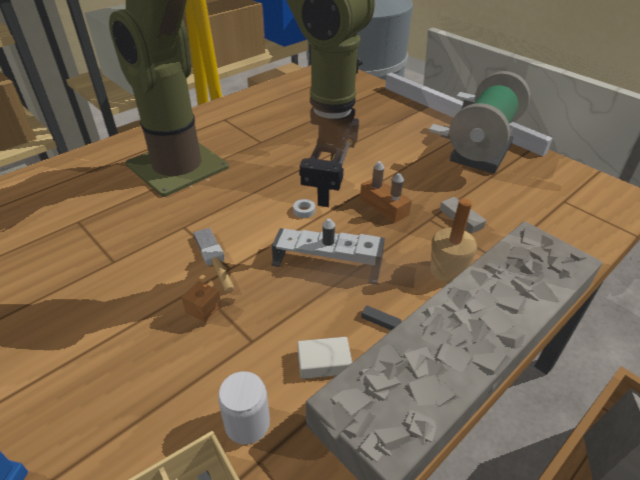

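View pics/s19z.png

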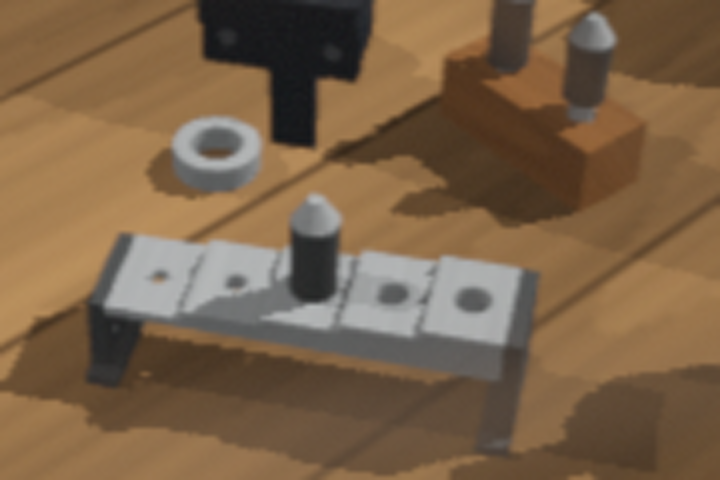

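```bash
python3 -c "
from h import *
print(order.finish_job())"
```

```text
the job is handed in; nothing more can be done
None
```

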